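Stack blank plates in the drill vise

ROBOT

A 7-joint arm with a two-finger parallel gripper is mounted at the origin on the work surface. World frame = base frame: x ahead of the robot, y to its left, z up, the work surface at z = 0. Lengths are in m, angles in rad, forces in N, time in s.
With the tool pointing down it reaches from about 0.425 to 0.925 m from the base axis. Payload 6.8 kg.
Tool frame: the origin (TCP) lies on the centre line of the jaws, within the pads' length; the fingertips stand 11 mm ahead of it and the grasp point (between the pads) lies 8 mm behind it; z points along the fingers, y is the direction in which the jaws open and shut (so a half turn about z gives the same grasp; the last joint's range is limited). The gripper opens to 88 mm and grips with 3 to 60 N. Pads are 20 mm wide; open, the fingers measure 115 mm over their backs; the gripper's body (75 mm by 178 mm) begins 61 mm behind the grasp point.
Start: joints at [-1.273, 0.477, 0.022, 1.555, -0.011, 1.109, -0.083], TCP at [0.266, 0.62, 0.234] pointing down, gripper open.
Joint ranges: [-2.96, 2.96], [-0.34, 2.1], [-1.41, 1.46], [0.24, 2.44], [-1.37, 4.51], [0.17, 1.92], [-2.96, 2.96]. Speed limits (rad/s): [2.39, 2.39, 3.14, 3.14, 3.14, 3.14, 3.14].

INTERFACE

Orientations are given as a rotation vector (axis times angle).
In Python, from plant import sensors, optics, job gives the robot as it stands.
- The arm moves only by the shell command python3 -m pendant 'ROWS' [FORCE]. ROWS is JSON, a list of rows, each a list of 7 numbers: the shift along the tool's x, y, z in cm, then the turn, a rotation vector about the tool's x, y, z in rad, then the opening, from 0 (shut) to 1 (fully open). In form: [[dx, dy, dz, ax, ay, az, grip], ...]. A call has 1 to 12 rows; each row is the pose to reach, as a shift and turn from the pose measured when the call began, along the tool's axes at that moment; what a row does not reach only later rows make up. A row lasts 1/10 s, in which the tool goes at most 50 mm and 8.59 degrees, less where a joint would pass 70% of its speed; a pose out of reach is approached as far as the arm can. A call with a gripper value outside its range is refused whole. The fingers move at their own pace and stop on an object; FORCE is the grip in N (left out, the last holds). Time passes only in rows, so rows that repeat a pose let the fingers close. It gives the time, the measured TCP pose, the force and the opening at its end, in the units of the state.
- sensors.get_state(): the state, without advancing time (a new reading comes with each control period).
- optics.snapshot(name): name is "scene" or "top" or "wrist"; returns a dict with "frame" (384x512x3 uint8, red, green, blue), "fx", "fy", "cx", "cy" (pixels), "extrinsics" (4x4, takes a point from world to camera coordinates). Camera axes: x right, y down, z forward; pixel columns grow to the right and rows downward; lengths in m; the calibration is good to about 2 mm. A picture is of the moment at which its call begins. There is no depth.
- job.hand_in(): hands the job in, once; it reports no verdict.
Trained networks look in the newest picture that a camera, given by its name, has taken for a name from the list of things; names that differ only in an ending like _2 or _b are one class to them, and where a whole thing is asked for, a point or a joint stands for the part that bears it (a point fixed in the world has none). Each returns a list of dicts, best first, with "conf" (0 to 1); they miss things now and then, are a little off and sometimes report something else, mostly with a low value. They report only what shows in the picture. A call takes as long as a camera call.
- optics.spot_in(camera, query): "xyz" ([x, y, z] in m, in world coordinates, good to about 4 mm: the middle of the surface that is visible of it).
The state is a dict: "time": time; "joint_pos": joint angles; "qvel": joint speeds; "joint_torque": joint torques, N m; "ee_pos": TCP position; "tcp_rot": TCP orientation; "contact_force": force on the tool from outside, world axes, zero at the start; "ft_torque": the same for the moment, N m; "finger_gap": finger opening in m.
Only numpy, scipy, OpenCV 4.12 (cv2) and the standard library are available. Lean on these libraries where they do the work, as an engineer would, in place of code of your own. Each camera call takes 0.05 s, during which the arm holds its last target. There are 200 camera calls.

TASK

Get the blank steel plates ready for stack drilling. First clear the brush out of the drill vise and lay it on the black tool mat, all of it on the mat; then stack every plate flat on the vise's bed between the open jaws, lengthwise along the jaws with about as much sticking out at the front as at the back, and crank the jaw in until the whole stack is tight. The plates are too thin to pick up lying flat, so slide each one out over the shelf's front edge before you lift it; leave everything else where it stands.

Things in the scene. Friction and masses are not known exactly. Their poses are not given: they have to be found in the camera images.
- vise: blue drill vise bolted to a wooden board 150 x 215 x 25 mm, fixed; place and angle vary. Origin on the bench under the middle of its bed, z up, x away from the robot. Jaws close along y: fixed jaw at +y, moving jaw, screw and crank at -y. Jaws are 100 mm wide along x (-50 to +50), 35 high, tops 95 mm above the bench. Screw axis along y, 75 mm up
- vise_bed (a point): middle of the flat bed between the jaws, on its top: 60 mm above the bench, straight above the vise's origin. The bed is 100 mm wide along x; the space in front of it, on the robot's side, is free down to the board
- fixed_face (a point): middle of the lower edge of the fixed jaw's gripping face, at y = +40 mm in the vise's frame
- vise_jaw: the moving jaw; origin at the middle of the lower edge of its gripping face, axes as the vise's. Gap between the jaws = 40 mm minus its y in the vise's frame (69 to 75 mm at the start)
- vise_crank (a joint): turn of the crank, rad (0 to 6 at the start): grows clockwise seen from the crank's end, a turn about the vise's +y, and closes the jaw 6 mm per full turn. At angle q the handle is at x = 45 sin q, height 75 + 45 cos q mm in the vise's frame. About 3 N at the handle turns it while the jaw runs free; each further 1 N adds some 45 N at the jaw. The screw holds when let go
- crank_grip (a point): middle of the black crank handle, on its axis: a freely spinning round grip, 16 mm diameter, 44 mm long, sticking out along the vise's -y, 45 mm off the screw axis, 184 mm from the vise's origin along -y. At the bottom of its circle it is 30 mm above the bench
- shelf: raised bench shelf, fixed: varnished plywood top 310 (x) x 340 (y) mm, 18 mm thick, top surface 90 mm above the bench, open below. Origin on the bench under its centre, z up. Its front edge, facing the robot, is at x = -155 mm
- mat: black rubber tool mat, fixed flat on the bench: 300 (x) x 130 (y) x 3 mm. Origin under its centre
- brush: bench brush, 240 mm long, 80 g, lying across the vise's bed at the start with its handle sticking out 40 to 60 mm past the bed towards the robot. Origin under its middle, x from handle to bristles; round wooden handle (20 mm diameter, axis 10 mm up) from x = -120 to 0 mm, ferrule and bristles (42 mm wide, 20 high) from 0 to +120 mm; it balances some 25 mm to the handle's side of the middle
- brush_end (a point): end of the brush's handle, on its axis
- brush_tip (a point): far end of the brush's bristles
- plate1: blank steel plate 170 (x) x 50 (y) x 2.5 mm, about 0.17 kg, smooth: pressed down with about 5 N by a fingertip it slides along with it on the shelf. Lies flat on the shelf at the start (absent in some starts). Origin at the centre of its underside, x along its length, away from the robot. Held by its long edges near one end it stays nearly level
- plate1_front (a point): middle of plate1's end nearer the robot
- plate2: blank steel plate 170 (x) x 50 (y) x 2.5 mm, about 0.17 kg, smooth: pressed down with about 5 N by a fingertip it slides along with it on the shelf. Lies flat on the shelf at the start (absent in some starts). Origin at the centre of its underside, x along its length, away from the robot. Held by its long edges near one end it stays nearly level
- plate2_front (a point): middle of plate2's end nearer the robot
- plate3: blank steel plate 170 (x) x 50 (y) x 2.5 mm, about 0.17 kg, smooth: pressed down with about 5 N by a fingertip it slides along with it on the shelf. Lies flat on the shelf at the start (absent in some starts). Origin at the centre of its underside, x along its length, away from the robot. Held by its long edges near one end it stays nearly level
- plate3_front (a point): middle of plate3's end nearer the robot
- coffee_cup: bystander: paper coffee cup with lid, 84 mm across, 112 high; origin at the centre of its underside
- screw_jar: bystander: glass jar with steel lid, 56 mm across, 70 high; origin under its centre
- spray_can: bystander: spray can, 54 mm across, 160 high; origin under its centre
- spanner: bystander: steel spanner lying flat, 180 mm long, 8 thick; origin under its middle, x along it
- bit_case: bystander: orange drill-bit case 34 x 110 x 24 mm at the back of the shelf; origin under its centre
- carton: bystander: cardboard carton 90 x 130 x 60 mm; origin under its centre

How it is judged:
On the way, in this order (a step that is already met when the one before it is completed fails the run):
1. the brush is out of the vise and lies wholly on the tool mat (x of brush_end in the frame of mat between -0.15 and 0.15 m and y of brush_end in the frame of mat between -0.065 and 0.065 m and x of brush_tip in the frame of mat between -0.15 and 0.15 m and y of brush_tip in the frame of mat between -0.065 and 0.065 m and z of brush in the frame of mat between -0.005 and 0.012 m), for 0.2 s.
2. every plate lies flat on the vise's bed between the jaws, let go, before the jaw is wound in (x of plate1 in the frame of vise between -0.025 and 0.025 m and y of plate1 in the frame of vise between -0.035 and 0.04 m and z of plate1 in the frame of vise between 0.057 and 0.07 m and angle between each of plate1, plate2, plate3's own z axis and vertical below 0.06 rad and x of plate2 in the frame of vise between -0.025 and 0.025 m and y of plate2 in the frame of vise between -0.035 and 0.04 m and z of plate2 in the frame of vise between 0.057 and 0.07 m and x of plate3 in the frame of vise between -0.025 and 0.025 m and y of plate3 in the frame of vise between -0.035 and 0.04 m and z of plate3 in the frame of vise between 0.057 and 0.07 m and contact force between each of plate1, plate2, plate3 and the fingers below 0.2 N), for 0.3 s.
3. the jaw is wound tight onto the whole stack (x of plate1 in the frame of vise between -0.025 and 0.025 m and y of plate1 in the frame of vise between -0.035 and 0.04 m and z of plate1 in the frame of vise between 0.057 and 0.07 m and angle between each of plate1, plate2, plate3's own z axis and vertical below 0.06 rad and x of plate2 in the frame of vise between -0.025 and 0.025 m and y of plate2 in the frame of vise between -0.035 and 0.04 m and z of plate2 in the frame of vise between 0.057 and 0.07 m and x of plate3 in the frame of vise between -0.025 and 0.025 m and y of plate3 in the frame of vise between -0.035 and 0.04 m and z of plate3 in the frame of vise between 0.057 and 0.07 m and contact force between each of plate1, plate2, plate3 and vise_jaw above 10 N and angle between the x axis of each of plate1, plate2, plate3 and the x axis of vise, either way round below 0.05 rad), for 0.3 s.
At the end, for the whole second after the job is handed in: Every plate present lies flat in the vise on the bed or on the plates below it, within 25 mm of centred along the jaws and square to them within 3 degrees, each pressed by the moving jaw with more than 10 N; the brush lies on the tool mat with both its ends over the mat; all is released and at rest (all of step 1 and all of step 3 and linear speed of each of plate1, plate2, plate3, brush below 0.02 m/s); the robot touches nothing.
It fails at once if a plate is lifted off the shelf without having been slid out over its front edge ((z of plate1 in the frame of shelf between 0.11 and 0.14 m and x of plate1_front in the frame of shelf between -0.15 and 0.15 m and y of plate1 in the frame of shelf between -0.17 and 0.17 m) or (z of plate2 in the frame of shelf between 0.11 and 0.14 m and x of plate2_front in the frame of shelf between -0.15 and 0.15 m and y of plate2 in the frame of shelf between -0.17 and 0.17 m) or (z of plate3 in the frame of shelf between 0.11 and 0.14 m and x of plate3_front in the frame of shelf between -0.15 and 0.15 m and y of plate3 in the frame of shelf between -0.17 and 0.17 m)).
It fails at once if a bystander is pushed more than 30 mm away or tipped over (distance of any of coffee_cup, screw_jar, spray_can, spanner, bit_case, carton from where it was at the start of the episode above 0.03 m or angle between any of coffee_cup, screw_jar, spray_can, spanner, bit_case, carton's own z axis and vertical above 0.5 rad).
Of plate1, plate2, plate3 only 2 to 3 are there at a start; the rules pass over those that are not, and their reading is None.
At some moment in a run one of brush may be knocked a few centimetres aside while the robot is not near it.
It also fails if it takes over 210 s, if anything falls off the work surface, if the arm or the gripper's body presses on something with over 40 N, if the wrist force passes 120 N, or if a joint passes its speed limit or range.

## Working session

There is one attempt and no reset: what is moved stays moved. The work goes in short steps, Python scripts to look and compute and a shell command to move; the robot and the scene stay as the last step left them, time stands still between calls to the robot, and variables do not carry over. Pictures are saved under pics/ and viewed, about 12 in all and at most 16, crops included, and the job is handed in when it is done.

```bash
ls; mkdir -p pics; cat > h.py <<'E'
import numpy as np, cv2
from scipy.spatial.transform import Rotation as R
from plant import sensors, optics, job
def snap(cam,name=None,crop=None,scale=1):
    s=optics.snapshot(cam); f=s["frame"][:,:,::-1].copy()
    if name:
        g=f
        if crop: g=g[crop[1]:crop[3],crop[0]:crop[2]]
        cv2.imwrite(f"pics/{name}.png",cv2.resize(g,None,fx=scale,fy=scale,interpolation=cv2.INTER_CUBIC))
    return s
def ray(s,u,v,z):
    E=np.array(s["extrinsics"]);Rm=E[:3,:3];t=E[:3,3]
    c=-Rm.T@t; d=Rm.T@np.array([(u-s["cx"])/s["fx"],(v-s["cy"])/s["fy"],1])
    return c+d*(z-c[2])/d[2]
def proj(s,p):
    E=np.array(s["extrinsics"]);q=E[:3,:3]@np.array(p)+E[:3,3]
    return s["fx"]*q[0]/q[2]+s["cx"],s["fy"]*q[1]/q[2]+s["cy"]
def to_tool(p,rot=None):
    """shift in tool cm of world target p"""
    st=sensors.get_state();Rm=R.from_rotvec(st["tcp_rot"])
    return np.round(Rm.inv().apply(np.array(p)-st["ee_pos"])*100,2)
def st():
    s=sensors.get_state();Rm=R.from_rotvec(s["tcp_rot"]).as_matrix()
    print("t",round(s["time"],2),"p",np.round(s["ee_pos"],4),"x",np.round(Rm[:,0],3),"y",np.round(Rm[:,1],3),"z",np.round(Rm[:,2],3),"F",np.round(s["contact_force"],1),"gap",round(s["finger_gap"],4),"q",np.round(s["joint_pos"],2))
E
python3 - <<'E'
from h import *
st()
for c in("scene","top"):
    s=snap(c,c+"0",None,1.5)
    print(c,s["fx"],s["cx"],s["cy"],np.round(s["extrinsics"],3).tolist())
    for q in["vise_bed","fixed_face","vise_jaw","crank_grip","shelf","mat","brush","brush_end","brush_tip","plate1","plate1_front","spanner","carton","spray_can","screw_jar","coffee_cup","bit_case"]:
        r=optics.spot_in(c,q)
        print(q,[(np.round(d["xyz"],3).tolist(),round(d["conf"],2)) for d in r[:4]])
E
```

```text
pics
t 0.0 p [0.2662 0.6197 0.2327] x [-0.919  0.395 -0.   ] y [ 0.395  0.919 -0.002] z [-0.001 -0.002 -1.   ] F [-0.1 -0.4 -0. ] gap 0.0877 q [-1.27  0.48  0.02  1.56 -0.01  1.11 -0.08]
scene 418.51586889005324 256.8797007465438 193.27260088790769 [[0.442, 0.897, 0.019, -0.363], [0.598, -0.279, -0.751, -0.3], [-0.668, 0.344, -0.66, 1.83], [0.0, 0.0, 0.0, 1.0]]
vise_bed [([0.582, -0.13, 0.058], 0.84)]
fixed_face [([0.582, -0.132, 0.06], 0.82)]
vise_jaw [([0.564, -0.129, 0.09], 0.79)]
crank_grip [([0.607, -0.248, 0.069], 0.48)]
shelf [([0.694, 0.178, 0.089], 0.64), ([0.776, 0.248, 0.115], 0.51), ([0.583, -0.134, 0.059], 0.49), ([0.605, -0.246, 0.068], 0.37)]
mat [([0.538, -0.4, 0.002], 0.94), ([0.582, -0.132, 0.061], 0.28)]
brush [([0.602, -0.068, 0.079], 0.63), ([0.573, -0.221, 0.08], 0.49)]
brush_end [([0.605, -0.072, 0.077], 0.57)]
brush_tip [([0.602, -0.07, 0.079], 0.73), ([0.564, -0.129, 0.093], 0.19)]
plate1 [([0.599, 0.114, 0.09], 0.75), ([0.608, 0.22, 0.092], 0.75), ([0.576, 0.334, 0.09], 0.63)]
plate1_front [([0.598, 0.115, 0.09], 0.71), ([0.695, 0.179, 0.088], 0.7)]
spanner 
[... 1040 characters left out ...]
([0.568, 0.333, 0.094], 0.79), ([0.52, -0.398, 0.004], 0.47)]
plate1_front [([0.594, 0.116, 0.09], 0.74), ([0.587, -0.067, 0.077], 0.73), ([0.725, -0.226, 0.008], 0.51)]
spanner [([0.724, -0.224, 0.008], 0.68), ([0.547, -0.119, 0.096], 0.48), ([0.521, -0.397, 0.003], 0.28)]
carton [([0.477, 0.546, 0.061], 0.84), ([0.724, -0.227, 0.006], 0.5)]
spray_can [([0.606, 0.495, 0.146], 0.71), ([0.6, 0.216, 0.091], 0.26), ([0.566, 0.335, 0.088], 0.24)]
screw_jar [([0.701, -0.024, 0.069], 0.77), ([0.586, -0.065, 0.079], 0.67)]
coffee_cup [([0.808, -0.021, 0.115], 0.58), ([0.566, 0.334, 0.088], 0.57), ([0.589, -0.069, 0.079], 0.17)]
bit_case [([0.76, 0.257, 0.113], 0.81), ([0.589, -0.066, 0.078], 0.38)]
```

```bash
python3 -m pendant 2>&1 | head -20
```

```text
invalid input
```

View pics/scene0.png

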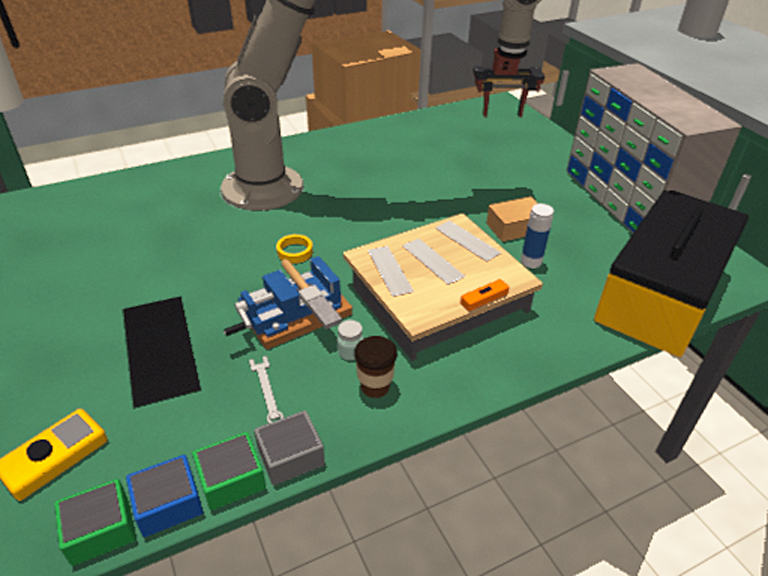

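View pics/top0.png

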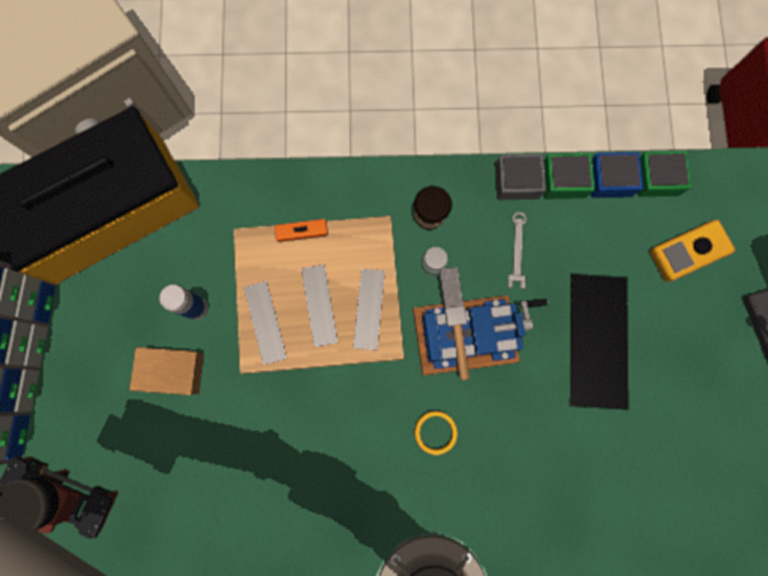

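```bash
python3 - <<'E'
from h import *
s=snap("top","vise0",(270,175,390,260),6)
f=s["frame"]; hsv=cv2.cvtColor(f,cv2.COLOR_RGB2HSV)
def blobs(m,roi,z,n,amin=200):
    k=np.zeros_like(m);x0,y0,x1,y1=roi;k[y0:y1,x0:x1]=m[y0:y1,x0:x1]
    for c in cv2.findContours(k,cv2.RETR_EXTERNAL,cv2.CHAIN_APPROX_NONE)[0]:
        if cv2.contourArea(c)<amin: continue
        P=np.array([ray(s,u,v,z)[:2] for u,v in c[:,0]],np.float32)
        r=cv2.minAreaRect(P*1000)
        (w,h),a=r[1],r[2]
        if w<h: a+=90
        if a>90:a-=180
        print(n,np.round(r[0],1),"size",np.round(r[1],1),"long-axis deg",round(a,1))
g=((hsv[:,:,1]<40)&(hsv[:,:,2]>110)).astype(np.uint8)
blobs(g,(160,165,260,245),.0925,"plate")
b=(hsv[:,:,2]<45).astype(np.uint8); blobs(b,(370,175,430,280),.003,"mat")
w=((hsv[:,:,0]<22)&(hsv[:,:,1]>60)&(hsv[:,:,2]>120)).astype(np.uint8)
blobs(w,(150,140,272,255),.09,"shelf",2000)
blobs(w,(270,175,390,260),.070,"brush/board",60)
E
```

```text
plate [570.4 336.6] size [166.1  47.8] long-axis deg 14.9
plate [593.2 117.9] size [ 47.4 164.8] long-axis deg -6.8
plate [604.1 222.6] size [166.1  47.5] long-axis deg 9.2
mat [ 523.3 -394. ] size [126.7 295.4] long-axis deg -4.7
shelf [633.8 227.6] size [316.2 340.1] long-axis deg -86.3
brush/board [ 507.9 -128.8] size [116.3 128.1] long-axis deg -83.1
brush/board [529.4 -18.5] size [142.7  67.7] long-axis deg 7.0
```

View pics/vise0.png

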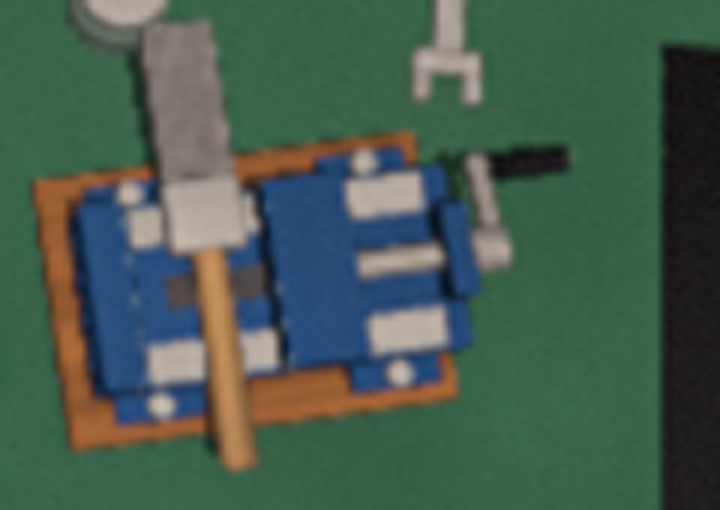

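```bash
python3 - <<'E'
from h import *
s=optics.snapshot("top")
E=np.array(s["extrinsics"]);print("cam",-E[:3,:3].T@E[:3,3])
P=lambda u,v,z:ray(s,270+(u+.5)/6-.5,175+(v+.5)/6-.5,z)
for n,u,v,z in [("bTL",35,182,.025),("bTR",412,132,.025),("bBR",458,395,.025),("bBL",70,448,.025),("mjT",262,185,.095),("mjB",288,368,.095),("ffmid",133,250,.095),("ffB",142,385,.095),("hBase",210,250,.07),("hEnd",238,468,.07),("brTipL",143,25,.08),("brTipR",210,20,.08),("crTip",568,158,.08),("crBase",492,163,.08),("screw",493,248,.075),("fjTL",78,205,.095),("fjBL",100,390,.095)]:
    print(n,np.round(P(u,v,z)*1000,1))
E
```

```text
cam [0.4132983  0.09455431 1.32747743]
bTL [603.3  20.1  25. ]
bTR [ 626.4 -191.4   25. ]
bBR [ 479.9 -207.7   25. ]
bBL [456.5   5.9  25. ]
mjT [588.6 -95.3  95. ]
mjB [ 492.4 -104.    95. ]
ffmid [555.9 -26.   95. ]
ffB [485.5 -27.8  95. ]
hBase [557.8 -69.6  70. ]
hEnd [442.3 -79.   70. ]
brTipL [679.3 -37.8  80. ]
brTipR [681.2 -74.   80. ]
crTip [ 601.3 -261.9   80. ]
crBase [ 599.6 -221.    80. ]
screw [ 554.6 -219.8   75. ]
fjTL [580.4   2.   95. ]
fjBL [483.5  -5.9  95. ]
```

```bash
python3 -m pendant '[[-27,-26.5,0,0,0,-0.25,1],[-27,-26.5,0,0,0,-0.25,1],[-27,-26.5,0,0,0,-0.25,1],[-27,-26.5,0,0,0,-0.25,1],[-27,-26.5,0,0,0,-0.25,1],[-27,-26.5,0,0,0,-0.25,1],[-45.5,-56.3,4,0,0,-0.5,1],[-45.5,-56.3,4,0,0,-0.5,1],[-45.5,-56.3,4,0,0,-0.5,1],[-45.5,-56.3,4,0,0,-0.5,1],[-45.5,-56.3,4,0,0,-0.5,1],[-45.5,-56.3,4,0,0,-0.5,1]]' 40 
python3 - <<'E'
from h import *
st(); print(to_tool([.462,-.077,.19]))
E
```

```text
time: 3.1
ee_pos: [0.4373, 0.0499, 0.2062]
tcp_rot: [-0.148, 3.137, 0.001]
contact_force: [0.8, -0.1, 0.3]
finger_gap: 0.0877
t 3.1 p [0.4373 0.0499 0.2062] x [-0.996 -0.094 -0.001] y [-0.094  0.996  0.001] z [ 0.001  0.001 -1.   ] F [ 0.8 -0.1  0.3] gap 0.0877 q [-0.48  0.11  0.24  2.13 -0.04  0.89  1.45]
[ -1.26 -12.87   1.62]
```

```bash
python3 -m pendant '[[-1.3,-12.9,1.6,0,0,0,1],[-1.3,-12.9,1.6,0,0,0,1],[-1.3,-12.9,1.6,0,0,0,1],[-1.3,-12.9,1.6,0,0,0,1],[-1.3,-12.9,1.6,0,0,0,1]]' | head -3
python3 - <<'E'
from h import *
st(); s=snap("wrist","w1",None,1.2)
print(np.round(s["extrinsics"],3).tolist())
for q in["brush_end","brush","vise_bed","fixed_face","vise_jaw"]:
    print(q,[(np.round(d["xyz"],3).tolist(),round(d["conf"],2)) for d in optics.spot_in("wrist",q)[:2]])
for n,p in [("end",[.442,-.079,.07]),("bed",[.5376,-.0668,.06]),("mjB",[.4924,-.104,.095])]: print(n,np.round(np.array(proj(s,p))*1.2))
E
```

```text
time: 3.6
ee_pos: [0.4624, -0.0776, 0.1902]
tcp_rot: [-0.145, 3.137, 0.001]
t 3.6 p [ 0.4624 -0.0776  0.1902] x [-0.996 -0.092 -0.001] y [-0.092  0.996  0.001] z [ 0.001  0.001 -1.   ] F [-1.   0.6 -0.2] gap 0.0878 q [-0.27  0.19  0.35  2.1  -0.09  0.86  1.79]
[[-0.093, 0.996, 0.0, 0.12], [0.958, 0.089, 0.272, -0.457], [0.271, 0.026, -0.962, 0.226], [0.0, 0.0, 0.0, 1.0]]
brush_end [([0.54, -0.07, 0.078], 0.72)]
brush [([0.539, -0.071, 0.074], 0.95), ([0.733, -0.215, 0.005], 0.51)]
vise_bed [([0.503, -0.101, 0.059], 0.68)]
fixed_face [([0.501, -0.104, 0.06], 0.94), ([0.678, -0.025, 0.025], 0.28)]
vise_jaw [([0.515, -0.119, 0.096], 0.86)]
end [315. 203.]
bed [319. 316.]
mjB [273. 278.]
```

View pics/w1.png

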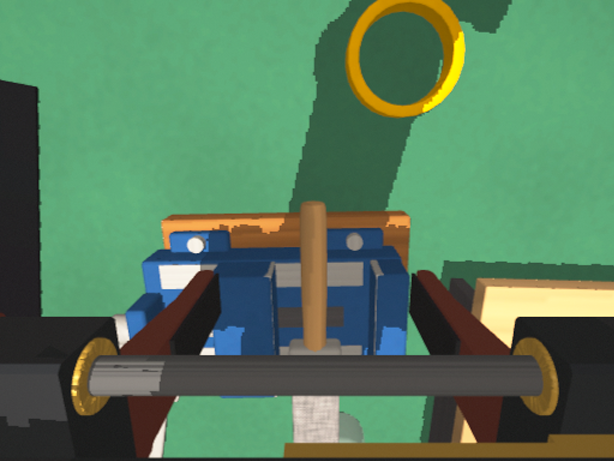

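```bash
python3 -m pendant '[[0.4,0,5,0,0,0,1],[0.4,0,10,0,0,0,1],[0.4,0,11.7,0,0,0,1],[0.4,0,11.7,0,0,0,0.6],[0.4,0,11.7,0,0,0,0.1],[0.4,0,11.7,0,0,0,0],[0.4,0,11.7,0,0,0,0],[0.4,0,11.7,0,0,0,0],[0.4,0,11.7,0,0,0,0],[0.4,0,11.7,0,0,0,0]]' 40
python3 - <<'E'
from h import *
st()
E
```

```text
time: 4.9
ee_pos: [0.4589, -0.0764, 0.0736]
tcp_rot: [-0.152, 3.136, 0.002]
contact_force: [0.0, -0.2, 0.3]
finger_gap: 0.0353
t 4.9 p [ 0.4589 -0.0764  0.0736] x [-0.995 -0.096 -0.002] y [-0.096  0.995  0.001] z [ 0.002  0.001 -1.   ] F [ 0.  -0.2  0.3] gap 0.0353 q [-0.21  0.39  0.29  2.19 -0.2   0.58  1.9 ]
```

```bash
python3 -m pendant '[[0,0,0,0,0,0,0],[0,0,0,0,0,0,0],[0,0,0,0,0,0,0],[0,0,0,0,0,0,0],[0,0,-3,0,0,0,0],[0,0,-6,0,0,0,0],[0,0,-10,0,0,0,0],[0,0,-13,0,0,0,0]]' 40
python3 - <<'E'
from h import *
st()
# gap/centre from saved w1 reading
E
python3 - <<'E'
from h import *
s=snap("scene","s1",(120,120,300,280),4)
for q in["brush_end","brush","brush_tip"]:
    print(q,[(np.round(d["xyz"],3).tolist(),round(d["conf"],2)) for d in optics.spot_in("scene",q)[:2]])
print(to_tool([.4233,-.3858,.2]))
E
```

```text
time: 5.7
ee_pos: [0.4586, -0.0767, 0.2054]
tcp_rot: [-0.151, 3.135, 0.001]
contact_force: [-0.5, -0.1, -0.6]
finger_gap: 0.0185
t 5.7 p [ 0.4586 -0.0767  0.2054] x [-0.995 -0.096 -0.003] y [-0.096  0.995  0.001] z [ 0.003  0.001 -1.   ] F [-0.5 -0.1 -0.6] gap 0.0185 q [-0.3   0.16  0.37  2.09 -0.08  0.9   1.78]
brush_end [([0.608, -0.072, 0.207], 0.93), ([0.587, -0.124, 0.06], 0.34)]
brush [([0.606, -0.069, 0.207], 0.82)]
brush_tip [([0.604, -0.068, 0.209], 0.88)]
[  6.51 -30.46   0.31]
```

View pics/s1.png

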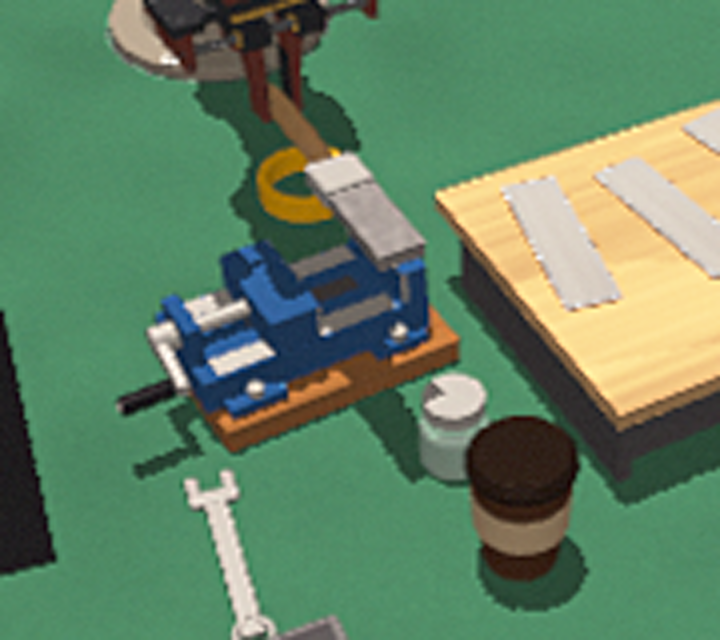

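```bash
python3 -m pendant '[[6.8,-30.4,0,0,0,0.178,0],[6.8,-30.4,0,0,0,0.178,0],[6.8,-30.4,0,0,0,0.178,0],[6.8,-30.4,0,0,0,0.178,0],[6.8,-30.4,0,0,0,0.178,0],[6.8,-30.4,0,0,0,0.178,0],[6.8,-30.4,0,0,0,0.178,0],[6.8,-30.4,5,0,0,0.178,0],[6.8,-30.4,10,0,0,0.178,0],[6.8,-30.4,15,0,0,0.178,0],[6.8,-30.4,15,0,0,0.178,0]]'
python3 - <<'E'
from h import *
st(); s=snap("top","t2",(340,150,470,290),5)
print(to_tool([.4202,-.3855,.0175]))
E
```

```text
time: 7.0
ee_pos: [0.4161, -0.3803, 0.0457]
tcp_rot: [-0.126, -3.129, -0.016]
contact_force: [-0.4, 0.8, -1.4]
finger_gap: 0.018
t 7.0 p [ 0.4161 -0.3803  0.0457] x [-0.997  0.08   0.011] y [0.08  0.997 0.01 ] z [-0.01  0.01 -1.  ] F [-0.4  0.8 -1.4] gap 0.018 q [ 0.31  0.59  0.43  1.98 -0.38  0.67  2.47]
[-0.26 -0.29  3.2 ]
```

View pics/t2.png

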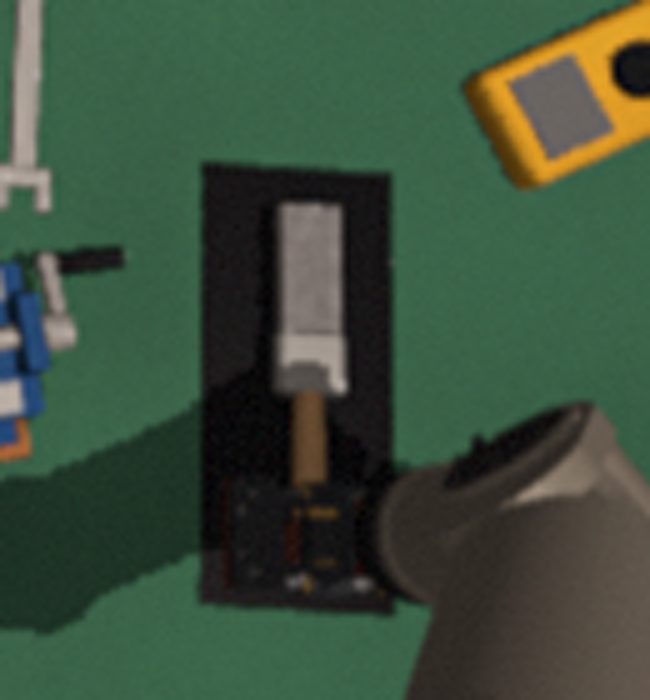

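```bash
python3 -m pendant '[[-0.2,0.1,1.5,0,0,0,0],[-0.2,0.1,2.9,0,0,0,0],[-0.2,0.1,2.9,0,0,0,0],[-0.2,0.1,2.9,0,0,0,0.3],[-0.2,0.1,2.9,0,0,0,0.5],[-0.2,0.1,2.9,0,0,0,0.5],[-0.2,0.1,2.9,0,0,0,0.5],[-0.2,0.1,2.9,0,0,0,0.5],[-0.2,0.1,0,0,0,0,0.5],[-0.2,0.1,-5,0,0,0,0.5],[-0.2,0.1,-10,0,0,0,0.5],[-0.2,0.1,-15,0,0,0,0.5]]'
python3 - <<'E'
from h import *
st()
E
```

```text
time: 8.25
ee_pos: [0.4203, -0.3826, 0.2014]
tcp_rot: [-0.127, -3.133, -0.01]
contact_force: [0.3, -0.4, -0.7]
finger_gap: 0.0437
t 8.25 p [ 0.4203 -0.3826  0.2014] x [-0.997  0.081  0.006] y [0.081 0.997 0.006] z [-0.006  0.007 -1.   ] F [ 0.3 -0.4 -0.7] gap 0.0437 q [ 0.2   0.38  0.55  1.87 -0.24  0.97  2.35]
```

```bash
python3 -m pendant '[[-1.5,30.8,0,0,0,-0.19,0.5],[-1.5,30.8,0,0,0,-0.19,0.5],[-1.5,30.8,0,0,0,-0.19,0.5],[-1.5,30.8,0,0,0,-0.19,0.5],[-1.5,30.8,0,0,0,-0.19,0.5],[-1.5,30.8,0,0,0,-0.19,0.3],[-1.5,30.8,0,0,0,-0.19,0],[-1.5,30.8,0,0,0,-0.19,0],[-1.5,30.8,0,0,0,-0.19,0]]' 
python3 - <<'E'
from h import *
import json
st(); s=snap("wrist","w2",(80,120,400,384),2.4)
json.dump({k:np.array(s[k]).tolist() for k in("fx","fy","cx","cy","extrinsics")},open("w2.json","w"))
t=snap("top")
for c in("top","scene"):
  if c=="scene": snap(c)
  for q in["brush_end","brush","brush_tip"]:
    print(q,[(np.round(d["xyz"],3).tolist(),round(d["conf"],2)) for d in optics.spot_in(c,q)[:2]])
E
```

```text
time: 9.15
ee_pos: [0.4601, -0.0783, 0.2033]
tcp_rot: [0.168, -3.132, -0.01]
contact_force: [-1.3, 0.1, -0.3]
finger_gap: 0.0155
t 9.15 p [ 0.4601 -0.0783  0.2033] x [-0.994 -0.107  0.005] y [-0.107  0.994  0.007] z [-0.006  0.006 -1.   ] F [-1.3  0.1 -0.3] gap 0.0155 q [-0.31  0.17  0.39  2.09 -0.09  0.9   1.81]
brush_end [([0.551, -0.384, 0.018], 0.79), ([0.568, -0.069, 0.061], 0.41)]
brush [([0.543, -0.387, 0.018], 0.75)]
brush_tip [([0.548, -0.384, 0.022], 0.94), ([0.6, 0.219, 0.088], 0.5)]
brush_end [([0.567, -0.393, 0.019], 0.93)]
brush [([0.567, -0.394, 0.021], 0.86), ([0.533, -0.41, 0.002], 0.31)]
brush_tip [([0.561, -0.39, 0.024], 0.96)]
```

View pics/w2.png

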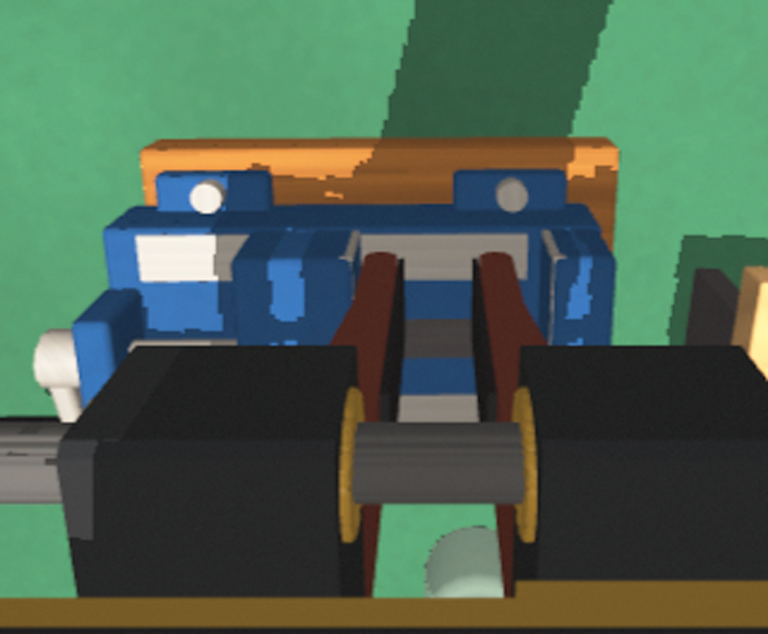

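```bash
python3 - <<'E'
from h import *
import json
s=json.load(open("w2.json")); s["extrinsics"]=np.array(s["extrinsics"])
P=lambda u,v,z:ray(s,80+(u+.5)/2.4-.5,120+(v+.5)/2.4-.5,z)*1000
th=np.radians(6.2);xa=np.array([np.cos(th),np.sin(th),0]);ya=np.array([-np.sin(th),np.cos(th),0])
for n,u,v,z in [("mjfront",358,232,.095),("mjfrontblue",348,232,.095),("mjdown",350,290,.095),("fffront",543,232,.095),("ffdown",551,320,.095),("bedfrontL",365,235,.06),("bedfrontR",527,235,.06),("boardL",142,148,.025),("boardR",617,144,.025),("slotmid",437,338,.06)]:
    p=P(u,v,z);print(n,np.round(p,1),"a",round(p@xa,1),"b",round(p@ya,1))
E
```

```text
mjfront [ 480.9 -104.3   95. ] a 466.9 b -155.6
mjfrontblue [ 481.3 -107.9   95. ] a 466.9 b -159.2
mjdown [ 503.8 -105.4   95. ] a 489.5 b -159.2
fffront [473.9 -37.7  95. ] a 467.1 b -88.7
ffdown [508.1 -29.7  95. ] a 501.9 b -84.4
bedfrontL [ 494.6 -103.6   60. ] a 480.5 b -156.4
bedfrontR [487.6 -37.4  60. ] a 480.7 b -89.9
boardL [ 477.  -207.3   25. ] a 451.8 b -257.6
boardR [452.8   2.4  25. ] a 450.4 b -46.5
slotmid [537.8 -69.2  60. ] a 527.2 b -126.9
```

```bash
python3 -m pendant '[[-15.3,18.1,0,0,0,0.227,0],[-15.3,18.1,0,0,0,0.227,0],[-15.3,18.1,0,0,0,0.227,0],[-15.3,18.1,0,0,0,0.227,0],[-15.3,18.1,0,0,0,0.227,0],[-15.3,18.1,5,0,0,0.227,0],[-15.3,18.1,9,0,0,0.227,0],[-15.3,18.1,9.2,0,0,0.227,0],[-15.3,18.1,9.2,0,0,0.227,0]]' 
python3 - <<'E'
from h import *
st(); print(to_tool([.593,.118,.104]))
E
```

```text
time: 10.5
ee_pos: [0.5922, 0.1193, 0.1118]
tcp_rot: [-0.187, -3.129, -0.009]
contact_force: [0.8, -0.1, -0.0]
finger_gap: 0.0005
t 10.5 p [0.5922 0.1193 0.1118] x [-0.993  0.119  0.008] y [0.119 0.993 0.005] z [-0.007  0.006 -1.   ] F [ 0.8 -0.1 -0. ] gap 0.0005 q [-0.52  0.52  0.29  1.85 -0.21  0.81  1.33]
[-0.1  -0.12  0.78]
```

```bash
python3 -m pendant '[[0,0,0.5,0,0,0,0],[0,0,0.8,0,0,0,0],[0,0,0.8,0,0,0,0]]'; python3 -m pendant '[[0,0,0.15,0,0,0,0],[0,0,0.15,0,0,0,0]]';python3 -m pendant '[[0,0,0.15,0,0,0,0],[0,0,0.15,0,0,0,0]]'
```

```text
time: 10.8
ee_pos: [0.5927, 0.1194, 0.1049]
tcp_rot: [-0.188, -3.13, -0.01]
contact_force: [0.6, -0.7, -0.7]
finger_gap: 0.0008
time: 11.0
ee_pos: [0.5931, 0.1194, 0.104]
tcp_rot: [-0.188, -3.131, -0.011]
contact_force: [-0.1, 0.1, 1.3]
finger_gap: 0.0006
time: 11.2
ee_pos: [0.5936, 0.1195, 0.1039]
tcp_rot: [-0.189, -3.132, -0.012]
contact_force: [-3.7, 0.4, 9.4]
finger_gap: 0.0005
```

```bash
python3 -m pendant '[[0.7,0,0.12,0,0,0,0],[1.4,0,0.13,0,0,0,0],[2.1,0,0.14,0,0,0,0],[2.8,0,0.15,0,0,0,0],[3.5,0,0.16,0,0,0,0],[3.5,0,0.16,0,0,0,0]]'
python3 - <<'E'
from h import *
s=snap("top");f=s["frame"]; hsv=cv2.cvtColor(f,cv2.COLOR_RGB2HSV)
for q in ["plate1"]: print([(np.round(d["xyz"],3).tolist(),round(d["conf"],2)) for d in optics.spot_in("top",q)[:4]])
st()
E
```

```text
time: 11.8
ee_pos: [0.5595, 0.1241, 0.1039]
tcp_rot: [-0.188, -3.135, -0.014]
contact_force: [-0.3, 0.1, 9.8]
finger_gap: 0.0005
[([0.566, 0.336, 0.095], 0.97), ([0.625, 0.229, 0.088], 0.66), ([0.608, 0.495, 0.147], 0.56)]
t 11.9 p [0.5595 0.1242 0.1039] x [-0.993  0.12   0.002] y [0.12  0.993 0.009] z [-0.001  0.009 -1.   ] F [-0.7  0.2 10.5] gap 0.0006 q [-0.54  0.48  0.29  1.93 -0.2   0.76  1.31]
```

```bash
python3 -m pendant '[[0.7,0,0.12,0,0,0,0],[1.4,0,0.12,0,0,0,0],[2.1,0,0.12,0,0,0,0],[2.8,0,0.12,0,0,0,0],[3.5,0,0.12,0,0,0,0],[3.5,0,0.12,0,0,0,0]]'
python3 -m pendant '[[0,0,-2,0,0,0,0],[0,0,-6,0,0,0,0]]' | head -2
cat >> h.py <<'E'
def plates(s,z=.0925,roi=(150,150,262,262)):
    hsv=cv2.cvtColor(s["frame"],cv2.COLOR_RGB2HSV)
    m=((hsv[:,:,1]<40)&(hsv[:,:,2]>110)).astype(np.uint8);k=np.zeros_like(m);x0,y0,x1,y1=roi;k[y0:y1,x0:x1]=m[y0:y1,x0:x1]
    for c in cv2.findContours(k,cv2.RETR_EXTERNAL,cv2.CHAIN_APPROX_NONE)[0]:
        if cv2.contourArea(c)<150: continue
        P=np.array([ray(s,u,v,z)[:2] for u,v in c[:,0]],np.float32)
        r=cv2.minAreaRect(P*1000);a=r[2]+(90 if r[1][0]<r[1][1] else 0);a-=180*(a>90)
        print("plate",np.round(r[0],1),np.round(r[1],1),"yaw",round(a,1))
E
python3 - <<'E'
from h import *
st();s=snap("top","t3",(150,130,290,270),4);plates(s)
E
```

```text
time: 12.5
ee_pos: [0.525, 0.1288, 0.1039]
tcp_rot: [0.188, 3.136, 0.016]
contact_force: [-1.6, 0.9, 8.9]
finger_gap: 0.0003
time: 12.7
ee_pos: [0.5223, 0.1278, 0.1621]
t 12.7 p [0.5223 0.1278 0.1621] x [-0.993  0.119  0.006] y [0.119 0.993 0.007] z [-0.005  0.008 -1.   ] F [-0.3  0.9  0.1] gap 0.0002 q [-0.61  0.35  0.32  1.97 -0.15  0.85  1.25]
plate [570.4 336.6] [166.1  47.8] yaw 14.9
plate [623.3 225.8] [127.   47.3] yaw 9.2
```

View pics/t3.png

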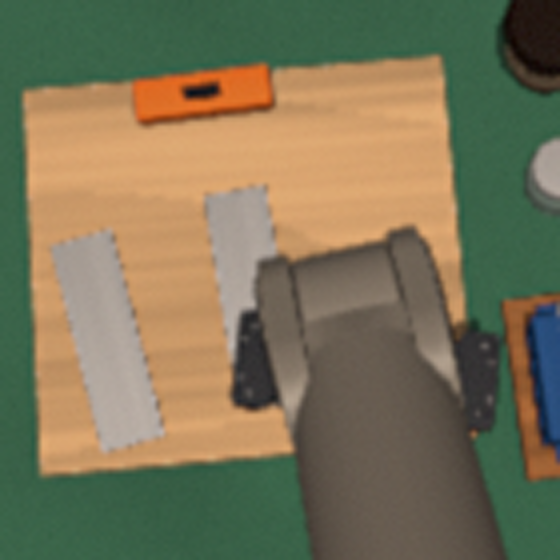

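```bash
python3 -m pendant '[[-7,10.4,0,0,0,-0.28,0],[-7,10.4,0,0,0,-0.28,0],[-7,10.4,0,0,0,-0.28,0],[-7,10.4,4,0,0,-0.28,0],[-7,10.4,5.3,0,0,-0.28,0],[-7,10.4,5.3,0,0,-0.28,0],[-7,10.4,5.3,0,0,-0.28,0]]'
python3 -m pendant '[[0,0,0.2,0,0,0,0],[0,0,0.2,0,0,0,0]]'
python3 - <<'E'
from h import *
st();s=snap("top");plates(s,roi=(225,150,262,262))
E
```

```text
time: 13.45
ee_pos: [0.6088, 0.2231, 0.1187]
tcp_rot: [-0.248, 3.126, 0.018]
contact_force: [0.5, 0.0, 0.8]
finger_gap: 0.0005
time: 13.65
ee_pos: [0.6093, 0.2229, 0.1179]
tcp_rot: [-0.247, 3.124, 0.018]
contact_force: [0.1, -0.5, -0.1]
finger_gap: 0.0007
t 13.65 p [0.6093 0.2229 0.1179] x [-0.988 -0.157 -0.008] y [-0.157  0.987  0.011] z [ 0.007  0.012 -1.   ] F [ 0.1 -0.5 -0.1] gap 0.0007 q [-0.6   0.56  0.22  1.74 -0.17  0.85  1.43]
plate [556.1 123.3] [ 47.2 113.2] yaw -6.5
```

```bash
python3 -m pendant '[[0,0,0.8,0,0,0,0],[0,0,1.3,0,0,0,0],[0,0,1.3,0,0,0,0]]'; python3 -m pendant '[[0,0,0.2,0,0,0,0],[0,0,0.2,0,0,0,0]]';python3 -m pendant '[[0,0,0.12,0,0,0,0],[0,0,0.12,0,0,0,0]]'
```

```text
time: 14.0
ee_pos: [0.6091, 0.2231, 0.1043]
tcp_rot: [-0.247, 3.125, 0.018]
contact_force: [0.0, -0.3, 0.9]
finger_gap: 0.0001
time: 14.2
ee_pos: [0.6097, 0.2232, 0.1039]
tcp_rot: [-0.247, 3.124, 0.019]
contact_force: [-3.3, -1.9, 12.3]
finger_gap: 0.0006
time: 14.4
ee_pos: [0.61, 0.2233, 0.104]
tcp_rot: [-0.247, 3.123, 0.02]
contact_force: [-3.5, -1.1, 8.7]
finger_gap: 0.0004
```

```bash
python3 -m pendant '[[0.8,0,0.11,0,0,0,0],[1.6,0,0.1,0,0,0,0],[2.4,0,0.1,0,0,0,0],[3.2,0,0.09,0,0,0,0],[4,0,0.08,0,0,0,0],[4,0,0.08,0,0,0,0]]'
python3 -m pendant '[[0.8,0,0.11,0,0,0,0],[1.6,0,0.1,0,0,0,0],[2.4,0,0.1,0,0,0,0],[3.2,0,0.09,0,0,0,0],[4.3,0,0.08,0,0,0,0],[4.3,0,0.08,0,0,0,0]]'
python3 -m pendant '[[0,0,-2,0,0,0,0],[0,0,-5,0,0,0,0]]' | head -2
python3 - <<'E'
from h import *
st();print(to_tool([.570,.3366,.115]))
E
```

```text
time: 15.0
ee_pos: [0.5708, 0.2174, 0.104]
tcp_rot: [-0.247, 3.122, 0.021]
contact_force: [-1.2, -0.1, 8.4]
finger_gap: 0.0005
time: 15.6
ee_pos: [0.5285, 0.211, 0.1039]
tcp_rot: [-0.247, 3.12, 0.023]
contact_force: [-1.7, -0.8, 10.3]
finger_gap: 0.0007
time: 15.8
ee_pos: [0.5263, 0.2097, 0.1529]
t 15.8 p [0.5263 0.2097 0.1529] x [-0.987 -0.157 -0.009] y [-0.158  0.987  0.012] z [ 0.007  0.014 -1.   ] F [ 0.   0.6 -0.4] gap 0.0005 q [-0.67  0.39  0.24  1.92 -0.13  0.83  1.37]
[-6.28 11.8   3.99]
```

```bash
python3 -m pendant '[[-6.3,11.8,0,0.012,0.009,-0.1,0],[-6.3,11.8,0,0.012,0.009,-0.1,0],[-6.3,11.8,0,0.012,0.009,-0.1,0],[-6.3,11.8,3,0.012,0.009,-0.1,0],[-6.3,11.8,4.3,0.012,0.009,-0.1,0],[-6.3,11.8,4.3,0.012,0.009,-0.1,0],[-6.3,11.8,4.3,0.012,0.009,-0.1,0]]'
python3 - <<'E'
from h import *
st();print(to_tool([.570,.3366,.1045]));s=snap("top");plates(s,roi=(225,150,262,262))
E
```

```text
time: 16.5
ee_pos: [0.5702, 0.3353, 0.112]
tcp_rot: [0.402, -3.116, 0.001]
contact_force: [-0.1, 0.1, 0.6]
finger_gap: 0.0007
t 16.5 p [0.5702 0.3353 0.112 ] x [-0.967 -0.254  0.   ] y [-0.254  0.967 -0.001] z [ 0.    -0.001 -1.   ] F [-0.1  0.1  0.6] gap 0.0007 q [-0.76  0.59  0.19  1.7  -0.14  0.87  1.31]
[-0.01  0.13  0.75]
plate [528.1 126.9] [ 53.5 170.9] yaw -6.6
```

```bash
python3 -m pendant '[[0,0,0.75,0,0,0,0],[0,0,0.75,0,0,0,0]]'; python3 -m pendant '[[0,0,0.2,0,0,0,0],[0,0,0.2,0,0,0,0]]';python3 -m pendant '[[0,0,0.12,0,0,0,0],[0,0,0.12,0,0,0,0]]'
```

```text
time: 16.75
ee_pos: [0.5708, 0.335, 0.1053]
tcp_rot: [-0.401, 3.115, -0.0]
contact_force: [0.7, -0.4, -0.2]
finger_gap: 0.0007
time: 16.95
ee_pos: [0.5711, 0.3351, 0.104]
tcp_rot: [-0.4, 3.114, 0.001]
contact_force: [-0.6, -0.5, 4.4]
finger_gap: 0.0
time: 17.15
ee_pos: [0.5714, 0.3352, 0.104]
tcp_rot: [-0.4, 3.113, 0.001]
contact_force: [-3.1, -0.4, 8.2]
finger_gap: 0.0006
```

```bash
python3 -m pendant '[[0.7,0,0.12,0,0,0,0],[1.4,0,0.12,0,0,0,0],[2.1,0,0.12,0,0,0,0],[2.8,0,0.12,0,0,0,0],[3.5,0,0.12,0,0,0,0],[3.5,0,0.12,0,0,0,0]]'
python3 -m pendant '[[0.7,0,0.12,0,0,0,0],[1.4,0,0.12,0,0,0,0],[2.1,0,0.12,0,0,0,0],[2.8,0,0.12,0,0,0,0],[2.8,0,0.12,0,0,0,0]]'
python3 -m pendant '[[0,0,-3,0,0,0,0.6],[0,0,-8,0,0,0,0.8],[0,0,-12,0,0,0,0.8],[5,8,-12,0,0,0,0.8],[5,8,-12,0,0,0,0.8],[5,8,-12,0,0,0,0.8]]' | head -2
python3 - <<'E'
from h import *
st();s=snap("top","t4",(150,130,290,270),4);plates(s)
E
```

```text
time: 17.75
ee_pos: [0.5377, 0.3268, 0.1039]
tcp_rot: [-0.4, 3.111, 0.004]
contact_force: [-0.8, -0.8, 8.0]
finger_gap: 0.0005
time: 18.25
ee_pos: [0.5109, 0.3202, 0.1039]
tcp_rot: [-0.4, 3.109, 0.006]
contact_force: [-1.0, 0.1, 8.8]
finger_gap: 0.0008
time: 18.85
ee_pos: [0.4354, 0.3899, 0.2236]
t 18.85 p [0.4354 0.3899 0.2236] x [-0.965 -0.263 -0.005] y [-0.263  0.965  0.006] z [ 0.003  0.007 -1.   ] F [0.  0.4 0.3] gap 0.0451 q [-0.98  0.34  0.18  1.8  -0.07  1.    1.07]
plate [531.6 327.2] [123.6  47.6] yaw 14.6
plate [523. 212.] [169.6  53. ] yaw 9.7
plate [527.8 128.2] [ 53.3 170.1] yaw -5.4
```

View pics/t4.png

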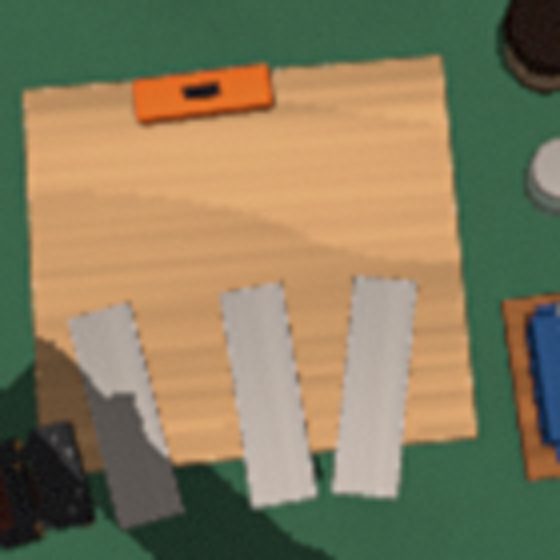

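```bash
python3 -m pendant '[[1.7,-8.5,0,-0.006,0.005,0,0.8],[1.7,-8.5,0,-0.006,0.005,0,0.8],[1.7,-8.5,4,-0.006,0.005,0,0.8],[1.7,-8.5,8,-0.006,0.005,0,0.8],[1.7,-8.5,8,-0.006,0.005,0,0.8]]' 25
python3 - <<'E'
from h import *
st();print(to_tool([.4415,.3036,.0885]))
s=snap("wrist","w3",None,1.2)
for n,p in [("front",[.428,.300,.0925]),("grip",[.4415,.3036,.0925])]: print(n,np.round(np.array(proj(s,p))*1.2))
E
```

```text
time: 19.4
ee_pos: [0.4417, 0.2973, 0.1387]
tcp_rot: [0.407, -3.107, -0.007]
contact_force: [0.4, -0.5, -0.3]
finger_gap: 0.0702
t 19.4 p [0.4417 0.2973 0.1387] x [-0.966 -0.258  0.007] y [-0.258  0.966  0.005] z [-0.008  0.003 -1.   ] F [ 0.4 -0.5 -0.3] gap 0.0702 q [-0.86  0.37  0.19  1.99 -0.11  0.8   1.23]
[-0.18  0.59  5.02]
front [325. 245.]
grip [325. 269.]
```

View pics/w3.png

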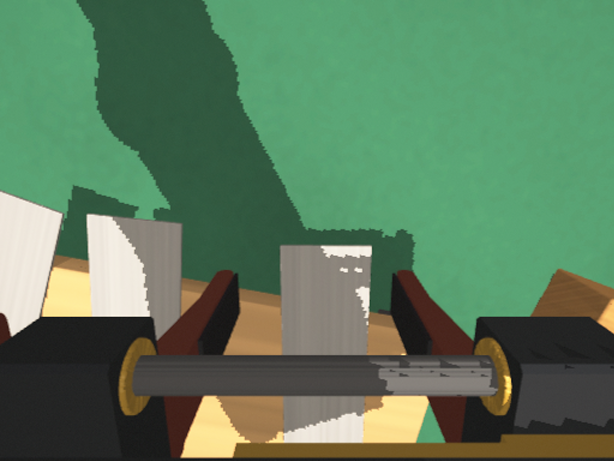

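```bash
python3 -m pendant '[[-0.2,0.6,0,0,0,0,0.8],[-0.2,0.6,3,0,0,0,0.8],[-0.2,0.6,5,0,0,0,0.8],[-0.2,0.6,5,0,0,0,0.8],[-0.2,0.6,5,0,0,0,0.3],[-0.2,0.6,5,0,0,0,0.3],[-0.2,0.6,5,0,0,0,0.3],[-0.2,0.6,5,0,0,0,0.3],[-0.2,0.6,5,0,0,0,0.3],[-0.2,0.6,5,0,0,0,0.3]]' 25
```

```text
time: 20.45
ee_pos: [0.444, 0.3059, 0.0921]
tcp_rot: [0.408, -3.112, -0.012]
contact_force: [0.2, -0.5, 5.3]
finger_gap: 0.0492
```

```bash
python3 -m pendant '[[0,0,-0.5,0,0,0,0],[0,0,-1.5,0,0,0,0],[0,0,-1.5,0,0,0,0]]' 25
python3 - <<'E'
from h import *
st();s=snap("scene","s2",(200,110,380,240),4)
E
```

```text
time: 20.75
ee_pos: [0.4444, 0.306, 0.1082]
tcp_rot: [0.408, -3.113, -0.013]
contact_force: [0.5, 0.4, -2.4]
finger_gap: 0.0493
t 20.75 p [0.4444 0.306  0.1082] x [-0.966 -0.258  0.001] y [-0.258  0.966  0.008] z [-0.003  0.008 -1.   ] F [ 0.5  0.4 -2.4] gap 0.0493 q [-0.86  0.42  0.18  2.   -0.12  0.73  1.23]
```

View pics/s2.png

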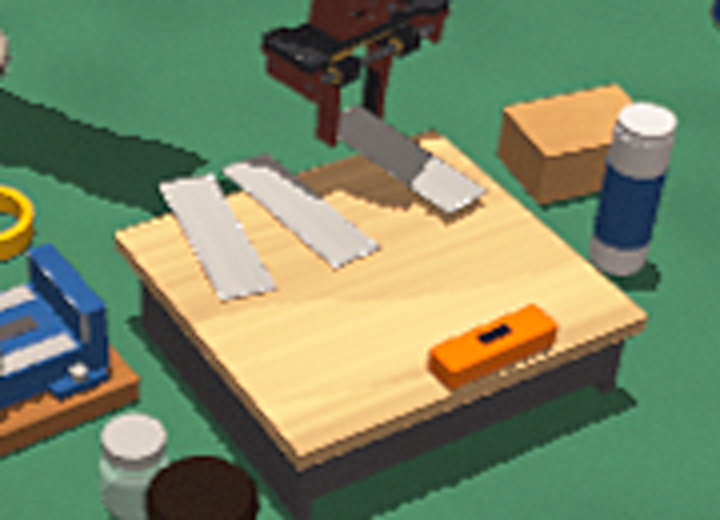

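```bash
python3 -m pendant '[[0,0,-4,0,0,0,0],[0,0,-8,0,0,0,0],[7.3,-37,-8,-0.008,-0.001,0.154,0],[7.3,-37,-8,-0.008,-0.001,0.154,0],[7.3,-37,-8,-0.008,-0.001,0.154,0],[7.3,-37,-8,-0.008,-0.001,0.154,0],[7.3,-37,-8,-0.008,-0.001,0.154,0],[7.3,-37,-8,-0.008,-0.001,0.154,0],[7.3,-37,-8,-0.008,-0.001,0.154,0],[7.3,-37,-8,-0.008,-0.001,0.154,0],[7.3,-37,-8,-0.008,-0.001,0.154,0],[7.3,-37,-5,-0.008,-0.001,0.154,0]]' 25
python3 - <<'E'
from h import *
st();print(to_tool([.4688,-.0697,.12]))
E
```

```text
time: 22.0
ee_pos: [0.4718, -0.0715, 0.1569]
tcp_rot: [-0.164, 3.133, 0.025]
contact_force: [1.5, 0.6, -2.4]
finger_gap: 0.0491
t 22.0 p [ 0.4718 -0.0715  0.1569] x [-0.995 -0.105 -0.005] y [-0.105  0.994  0.016] z [ 0.003  0.016 -1.   ] F [ 1.5  0.6 -2.4] gap 0.0491 q [-0.34  0.26  0.43  2.12 -0.18  0.79  1.88]
[0.3  0.15 3.69]
```

```bash
python3 -m pendant '[[0.3,0.15,3.7,0.016,0.005,0,0],[0.3,0.15,3.7,0.016,0.005,0,0],[0.3,0.15,4.9,0.016,0.005,0,0],[0.3,0.15,4.9,0.016,0.005,0,0]]' 25 | head -2
python3 - <<'E'
from h import *
st();print(to_tool([.4688,-.0697,.063]))
s=snap("wrist","w4",(60,120,450,384),2)
for n,p in [("centre",[.4688,-.0697,.10])]: print(n,np.round(np.array(proj(s,p))-[60,120])*2)
E
```

```text
time: 22.4
ee_pos: [0.469, -0.0691, 0.1079]
t 22.4 p [ 0.469  -0.0691  0.1079] x [-0.994 -0.105  0.   ] y [-0.105  0.994  0.   ] z [-0.  0. -1.] F [-0.6  0.6 -1.6] gap 0.0488 q [-0.33  0.34  0.41  2.16 -0.22  0.68  1.91]
[ 0.02 -0.06  4.49]
centre [402. 252.]
```

View pics/w4.png

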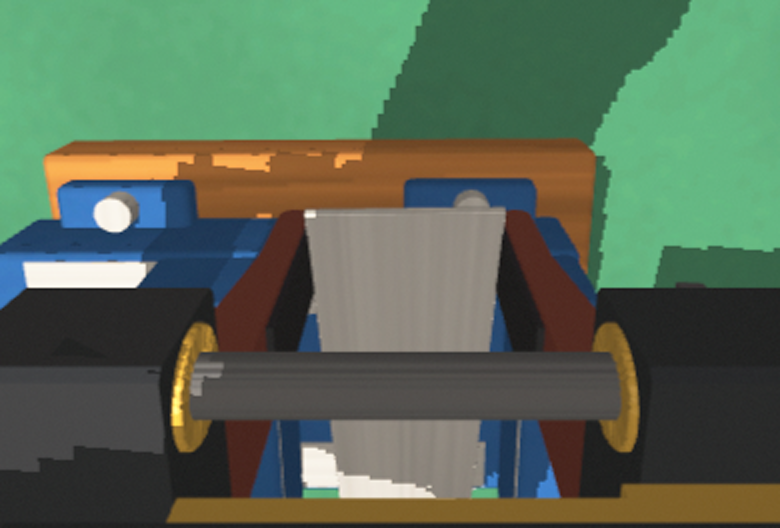

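```bash
python3 -m pendant '[[0,0,2,0,0,0,0],[0,0,3.5,0,0,0,0],[0,0,4.4,0,0,0,0],[0,0,4.4,0,0,0,0]]' 25; python3 -m pendant '[[0,0,0.1,0,0,0,0]]'
```

```text
time: 22.85
ee_pos: [0.4697, -0.0694, 0.0646]
tcp_rot: [-0.165, 3.137, 0.0]
contact_force: [-0.2, -0.9, 0.5]
finger_gap: 0.0491
time: 22.95
ee_pos: [0.4701, -0.0694, 0.0643]
tcp_rot: [-0.165, 3.136, 0.0]
contact_force: [-0.3, -1.0, -0.7]
finger_gap: 0.0494
```

```bash
python3 -m pendant '[[0.1,0,0.2,0,0,0,0],[0.1,0,0.2,0,0,0,0],[0.1,0,0.2,0,0,0,0.5],[0.1,0,0.2,0,0,0,0.7],[0.1,0,0.2,0,0,0,0.7],[0.1,0,0.2,0,0,0,0.7],[0.1,0,0.2,0,0,0,0.7]]' 25; python3 -m pendant '[[0.1,0,-4,0,0,0,0.8],[0.1,0,-9,0,0,0,0.8],[0.1,0,-13,0,0,0,0.8]]' | head -2
python3 - <<'E'
from h import *
st()
s=snap("scene","s3",(130,130,270,235),5)
for q in["plate1","plate1_front"]:
    print(q,[(np.round(d["xyz"],3).tolist(),round(d["conf"],2)) for d in optics.spot_in("scene",q)[:4]])
print(to_tool([.457,.134,.16]))
E
```

```text
time: 23.65
ee_pos: [0.4691, -0.0695, 0.0623]
tcp_rot: [-0.165, 3.136, 0.0]
contact_force: [0.1, 0.0, 0.1]
finger_gap: 0.0614
time: 23.95
ee_pos: [0.4678, -0.07, 0.1942]
t 23.95 p [ 0.4678 -0.07    0.1942] x [-0.995 -0.104 -0.001] y [-0.104  0.995 -0.   ] z [ 0.001 -0.    -1.   ] F [ 0.8  0.5 -0.1] gap 0.0704 q [-0.4   0.2   0.47  2.09 -0.12  0.88  1.82]
plate1 [([0.529, 0.205, 0.092], 0.85), ([0.531, 0.124, 0.091], 0.77), ([0.544, -0.061, 0.061], 0.73), ([0.571, -0.223, 0.075], 0.67)]
plate1_front [([0.537, 0.123, 0.087], 0.56)]
[-0.86 20.38  3.49]
```

View pics/s3.png

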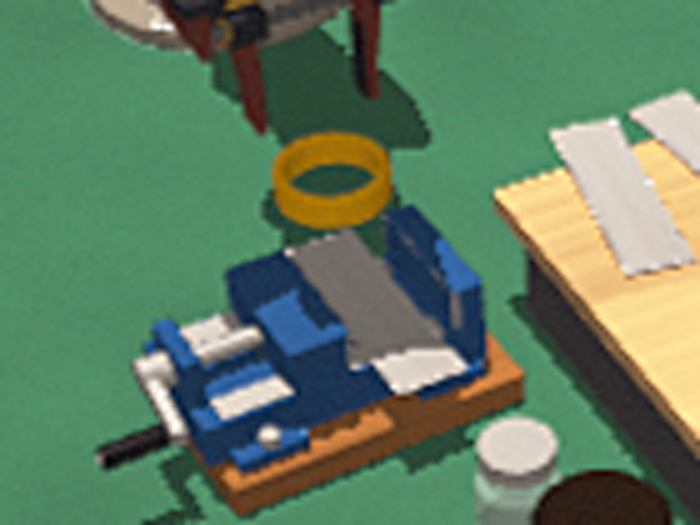

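```bash
python3 -m pendant '[[-9.1,27.6,0,0,0,-0.065,0],[-9.1,27.6,0,0,0,-0.065,0],[-9.1,27.6,0,0,0,-0.065,0],[-9.1,27.6,0,0,0,-0.065,0],[-9.1,27.6,0,0,0,-0.065,0],[-9.1,27.6,0,0,0,-0.065,0],[-9.1,27.6,0,0,0,-0.065,0],[-9.1,27.6,4,0,0,-0.065,0],[-9.1,27.6,8.2,0,0,-0.065,0],[-9.1,27.6,8.2,0,0,-0.065,0],[-9.1,27.6,8.2,0,0,-0.065,0]]' 25
python3 - <<'E'
from h import *
st();plates(snap("top"),roi=(180,150,262,262))
E
```

```text
time: 25.2
ee_pos: [0.531, 0.2133, 0.1128]
tcp_rot: [-0.265, 3.126, -0.001]
contact_force: [-0.1, 0.4, 0.8]
finger_gap: 0.0003
t 25.2 p [0.531  0.2133 0.1128] x [-0.986 -0.168 -0.004] y [-0.168  0.986 -0.001] z [ 0.004 -0.001 -1.   ] F [-0.1  0.4  0.8] gap 0.0003 q [-0.72  0.46  0.29  1.93 -0.18  0.77  1.41]
plate [530.4 120.6] [ 44.7 163.2] yaw -2.9
```

```bash
python3 -m pendant '[[0,0,0.6,0,0,0,0],[0,0,0.8,0,0,0,0],[0,0,0.8,0,0,0,0]]'; python3 -m pendant '[[0,0,0.2,0,0,0,0],[0,0,0.2,0,0,0,0]]';python3 -m pendant '[[0,0,0.12,0,0,0,0],[0,0,0.12,0,0,0,0],[0,0.8,0.12,0,0,0,0],[0,1.6,0.12,0,0,0,0],[0,2.5,0.12,0,0,0,0],[0,2.5,0.12,0,0,0,0]]'; python3 -m pendant '[[0,0,-2,0,0,0,0.4],[0,0,-7,0,0,0,0.8],[4,12,-10,0,0,0,0.8],[4,12,-10,0,0,0,0.8],[4,12,-10,0,0,0,0.8],[4,12,-10,0,0,0,0.8]]' |head -2
python3 - <<'E'
from h import *
st();plates(snap("top"),roi=(180,150,262,262))
E
```

```text
time: 25.55
ee_pos: [0.5325, 0.214, 0.1069]
tcp_rot: [-0.264, 3.122, 0.002]
contact_force: [-0.7, -0.2, 0.6]
finger_gap: 0.0006
time: 25.75
ee_pos: [0.5326, 0.2141, 0.1051]
tcp_rot: [-0.264, 3.122, 0.002]
contact_force: [0.3, 0.0, 0.2]
finger_gap: 0.0003
time: 26.35
ee_pos: [0.5279, 0.2413, 0.1039]
tcp_rot: [-0.269, 3.122, 0.004]
contact_force: [-0.9, 1.6, 2.1]
finger_gap: 0.0004
time: 26.95
ee_pos: [0.4641, 0.3582, 0.2046]
t 26.95 p [0.4641 0.3582 0.2046] x [-0.984 -0.18  -0.009] y [-0.18   0.984  0.005] z [ 0.008  0.007 -1.   ] F [0.4 0.3 0.1] gap 0.0453 q [-0.99  0.36  0.28  1.83 -0.12  0.96  1.1 ]
plate [523.4 209.5] [169.   52.3] yaw 8.2
plate [527.8 128.2] [ 53.3 170.1] yaw -5.4
```

```bash
python3 - <<'E'
from h import *
print(to_tool([.528,.212,.1055]))
E
python3 -m pendant '[[-3.7,-15.4,5,0,0,0,0],[-3.7,-15.4,5,0,0,0,0],[-3.7,-15.4,5,0,0,0,0],[-3.7,-15.4,5,0,0,0,0],[-3.7,-15.4,8.5,0,0,0,0],[-3.7,-15.4,8.5,0,0,0,0],[-3.7,-15.4,8.5,0,0,0,0]]'
python3 - <<'E'
from h import *
st();print(to_tool([.528,.212,.1055]))
E
```

```text
[ -3.54 -15.2    9.84]
time: 27.7
ee_pos: [0.5294, 0.2097, 0.1186]
tcp_rot: [-0.276, 3.123, 0.004]
contact_force: [-0.2, 0.9, 0.2]
finger_gap: 0.0014
t 27.7 p [0.5294 0.2097 0.1186] x [-0.984 -0.176 -0.007] y [-0.176  0.984  0.002] z [ 0.006  0.003 -1.   ] F [-0.2  0.9  0.2] gap 0.0014 q [-0.72  0.45  0.3   1.94 -0.19  0.77  1.43]
[0.11 0.25 1.31]
```

```bash
python3 -m pendant '[[0,0.2,0.8,0,0,0,0],[0,0.2,1.35,0,0,0,0],[0,0.2,1.35,0,0,0,0],[0,0.2,1.35,0,0,0,0]]'; python3 -m pendant '[[0,0,0.2,0,0,0,0],[0,0,0.2,0,0,0,0]]';python3 -m pendant '[[0,0,0.12,0,0,0,0],[0,0,0.12,0,0,0,0]]'
```

```text
time: 28.1
ee_pos: [0.5291, 0.212, 0.1054]
tcp_rot: [-0.277, 3.122, 0.004]
contact_force: [0.9, -0.4, 1.1]
finger_gap: 0.0004
time: 28.3
ee_pos: [0.5295, 0.2122, 0.104]
tcp_rot: [-0.277, 3.122, 0.005]
contact_force: [-0.7, 0.4, 3.8]
finger_gap: 0.0007
time: 28.5
ee_pos: [0.5298, 0.2123, 0.1039]
tcp_rot: [-0.277, 3.121, 0.006]
contact_force: [-3.1, -1.0, 9.4]
finger_gap: 0.0002
```

```bash
python3 -m pendant '[[0,0.6,0.13,0,0,0,0],[0.1,1.2,0.13,0,0,0,0],[0.2,1.8,0.13,0,0,0,0],[0.3,2.5,0.13,0,0,0,0],[0.3,2.5,0.13,0,0,0,0]]';python3 -m pendant '[[0,0,-2,0,0,0,0.4],[0,0,-7,0,0,0,0.8],[4,12,-10,0,0,0,0.8],[4,12,-10,0,0,0,0.8],[4,12,-10,0,0,0,0.8],[4,12,-10,0,0,0,0.8]]' |head -2
python3 - <<'E'
from h import *
st();plates(snap("top"),roi=(180,150,262,262))
E
```

```text
time: 29.0
ee_pos: [0.5236, 0.2376, 0.1039]
tcp_rot: [-0.278, 3.118, 0.008]
contact_force: [-0.5, 1.0, 7.0]
finger_gap: 0.0006
time: 29.6
ee_pos: [0.4593, 0.3537, 0.205]
t 29.6 p [0.4593 0.3537 0.205 ] x [-0.983 -0.185 -0.012] y [-0.185  0.983  0.008] z [ 0.011  0.01  -1.   ] F [ 0.5 -0.1 -0.7] gap 0.045 q [-0.99  0.35  0.29  1.85 -0.12  0.95  1.11]
plate [518.  234.4] [169.1  48.8] yaw 4.8
plate [528.1 126.9] [ 53.5 170.9] yaw -6.6
```

```bash
python3 -m pendant '[[3.2,-12.1,0,0.008,0.012,0.096,0.8],[3.2,-12.1,0,0.008,0.012,0.096,0.8],[3.2,-12.1,0,0.008,0.012,0.096,0.8],[3.2,-12.1,5,0.008,0.012,0.096,0.8],[3.2,-12.1,7,0.008,0.012,0.096,0.8],[3.2,-12.1,7,0.008,0.012,0.096,0.8]]' 25 |head -1
python3 - <<'E'
from h import *
st();print(to_tool([.4505,.2287,.0905]))
s=snap("wrist","w5",None,1.2)
# plate edges along the row of the grip point
u,v=proj(s,[.4505,.2287,.0925]);print(u,v)
for dv in(-10,0):
    hsv=cv2.cvtColor(s["frame"],cv2.COLOR_RGB2HSV)[int(v)+dv]; m=np.where(hsv[:,1]<40)[0]; m=m[(m>150)&(m<390)]
    # largest run containing the centre
    runs=np.split(m,np.where(np.diff(m)>1)[0]+1);print([(r[0],r[-1]) for r in runs if len(r)>8])
    for r in runs:
        if len(r)>30: print(np.round(ray(s,r[0],int(v)+dv,.0925),4),np.round(ray(s,r[-1],int(v)+dv,.0925),4))
E
```

```text
time: 30.25
t 30.25 p [0.4506 0.223  0.1308] x [-0.997 -0.083  0.005] y [-0.083  0.997 -0.006] z [-0.004 -0.006 -1.   ] F [ 0.5 -1.4  1. ] gap 0.07 q [-0.86  0.34  0.33  2.07 -0.16  0.76  1.22]
[-0.05  0.59  4.02]
271.1881511457418 226.73444399702166
[(np.int64(151), np.int64(164)), (np.int64(233), np.int64(312))]
[0.4453 0.2039 0.0925] [0.441  0.2538 0.0925]
[(np.int64(151), np.int64(163)), (np.int64(233), np.int64(311))]
[0.4521 0.2043 0.0925] [0.4478 0.254  0.0925]
```

```bash
python3 -m pendant '[[0,0.6,0,0,0,0,0.8],[0,0.6,2.5,0,0,0,0.8],[0,0.6,4,0,0,0,0.8],[0,0.6,4,0,0,0,0.8],[0,0.6,4,0,0,0,0.3],[0,0.6,4,0,0,0,0.3],[0,0.6,4,0,0,0,0.3],[0,0.6,4,0,0,0,0.3],[0,0.6,4,0,0,0,0.3],[0,0.6,4,0,0,0,0.3]]' 25;  python3 -m pendant '[[0,0,-0.5,0,0,0,0],[0,0,-1.5,0,0,0,0],[0,0,-1.5,0,0,0,0]]' 25
python3 - <<'E'
from h import *
st()
E
```

```text
time: 31.3
ee_pos: [0.4518, 0.2303, 0.093]
tcp_rot: [0.132, -3.138, 0.005]
contact_force: [-0.3, 0.5, 5.3]
finger_gap: 0.0488
time: 31.6
ee_pos: [0.4522, 0.2305, 0.1091]
tcp_rot: [0.131, -3.139, 0.004]
contact_force: [0.7, -0.3, -2.4]
finger_gap: 0.0494
t 31.6 p [0.4522 0.2305 0.1091] x [-0.997 -0.084  0.   ] y [-0.084  0.996 -0.003] z [ 0.    -0.003 -1.   ] F [ 0.7 -0.3 -2.4] gap 0.0494 q [-0.86  0.38  0.32  2.08 -0.18  0.71  1.23]
```

```bash
python3 -m pendant '[[0,0,-4,0,0,0,0],[0,0,-8,0,0,0,0],[0.7,-30,-8,0,0,-0.024,0],[0.7,-30,-8,0,0,-0.024,0],[0.7,-30,-8,0,0,-0.024,0],[0.7,-30,-8,0,0,-0.024,0],[0.7,-30,-8,0,0,-0.024,0],[0.7,-30,-8,0,0,-0.024,0],[0.7,-30,-8,0,0,-0.024,0],[0.7,-30,-8,0,0,-0.024,0],[0.7,-30,-5,0,0,-0.024,0],[0.7,-30,-3,0,0,-0.024,0]]' 25 | head -1
python3 - <<'E'
from h import *
st();print(to_tool([.4705,-.0696,.11]))
E
```

```text
time: 32.8
t 32.8 p [ 0.4701 -0.0669  0.1389] x [-0.994 -0.111  0.   ] y [-0.111  0.994 -0.002] z [-0.    -0.002 -1.   ] F [-0.2  0.4 -1.7] gap 0.0489 q [-0.42  0.3   0.5   2.14 -0.21  0.75  1.9 ]
[-0.01 -0.27  2.89]
```

```bash
python3 -m pendant '[[0,-0.3,2,0,0,0,0],[0,-0.3,4,0,0,0,0],[0,-0.3,6,0,0,0,0],[0,-0.3,6.9,0,0,0,0],[0,-0.3,6.9,0,0,0,0]]' 25
python3 - <<'E'
from h import *
st();print(to_tool([.4705,-.0696,.0655]))
E
```

```text
time: 33.3
ee_pos: [0.4701, -0.0683, 0.0692]
tcp_rot: [0.178, -3.135, 0.002]
contact_force: [0.1, -0.5, 3.9]
finger_gap: 0.049
t 33.3 p [ 0.4701 -0.0683  0.0692] x [-0.994 -0.113  0.002] y [-0.113  0.994 -0.001] z [-0.002 -0.001 -1.   ] F [ 0.1 -0.5  3.9] gap 0.049 q [-0.34  0.43  0.43  2.18 -0.31  0.59  2.  ]
[-0.02 -0.13  0.37]
```

```bash
python3 -m pendant '[[0,-0.1,0.15,0,0,0,0],[0,-0.1,0.2,0,0,0,0.5],[0,-0.1,0.2,0,0,0,0.65],[0,-0.1,0.2,0,0,0,0.7],[0,-0.1,0.2,0,0,0,0.7],[0,-0.1,0.2,0,0,0,0.7]]' 25; python3 -m pendant '[[0.1,0,-4,0,0,0,0.8],[0.1,0,-9,0,0,0,0.8],[0.1,0,-13,0,0,0,0.8]]' | head -2
python3 - <<'E'
from h import *
st()
s=snap("wrist");snap("scene");plates(snap("top"),roi=(180,150,262,262))
for c in("scene","top","wrist"):
    print(c,[(np.round(d["xyz"],3).tolist(),round(d["conf"],2)) for d in optics.spot_in(c,"plate1")[:4]])
E
```

```text
time: 33.9
ee_pos: [0.4703, -0.069, 0.0672]
tcp_rot: [0.178, -3.135, 0.002]
contact_force: [0.0, 0.8, 0.2]
finger_gap: 0.0615
time: 34.2
ee_pos: [0.4695, -0.0693, 0.1992]
t 34.2 p [ 0.4695 -0.0693  0.1992] x [-0.994 -0.113  0.002] y [-0.113  0.994 -0.001] z [-0.002 -0.002 -1.   ] F [ 0.7  0.7 -0.5] gap 0.0702 q [-0.47  0.2   0.56  2.09 -0.13  0.89  1.84]
plate [528.1 126.9] [ 53.5 170.9] yaw -6.6
scene [([0.543, -0.064, 0.063], 0.6), ([0.533, 0.122, 0.091], 0.58), ([0.586, -0.131, 0.059], 0.4)]
top [([0.525, 0.126, 0.091], 0.84), ([0.562, -0.059, 0.067], 0.73), ([0.608, 0.492, 0.151], 0.5)]
wrist [([0.511, -0.064, 0.066], 0.69), ([0.481, 0.123, 0.093], 0.55), ([0.45, -0.067, 0.062], 0.45)]
```

```bash
python3 -m pendant '[[-1.5,20.4,0,0,0,0.223,0.8],[-1.5,20.4,0,0,0,0.223,0.8],[-1.5,20.4,0,0,0,0.223,0.8],[-1.5,20.4,0,0,0,0.223,0.8],[-1.5,20.4,0,0,0,0.223,0.8],[-1.5,20.4,5,0,0,0.223,0.8],[-1.5,20.4,6.6,0,0,0.223,0.8],[-1.5,20.4,6.6,0,0,0.223,0.8]]' 25 |head -1
python3 - <<'E'
from h import *
st();print(to_tool([.461,.1349,.0905]))
s=snap("wrist","w5",None,1.2)
u,v=proj(s,[.461,.1349,.0925]);print(u,v)
for dv in(-10,0):
    hsv=cv2.cvtColor(s["frame"],cv2.COLOR_RGB2HSV)[int(v)+dv]; m=np.where(hsv[:,1]<40)[0]; m=m[(m>150)&(m<390)]
    runs=np.split(m,np.where(np.diff(m)>1)[0]+1)
    for r in runs:
        if len(r)>30: print(np.round(ray(s,r[0],int(v)+dv,.0925),4),np.round(ray(s,r[-1],int(v)+dv,.0925),4))
c=cv2.cvtColor(s["frame"],cv2.COLOR_RGB2HSV)[:int(v)+1,int(u)]; m=np.where(c[:,1]<40)[0]; m=m[m>int(v)-60]
print("front",np.round(ray(s,u,m[0],.0925),4))
E
```

```text
time: 35.3
t 35.3 p [0.4575 0.1339 0.1267] x [-0.994  0.109  0.01 ] y [ 0.109  0.994 -0.007] z [-0.01  -0.005 -1.   ] F [-0.2 -0.3  1.5] gap 0.0702 q [-0.78  0.32  0.44  2.13 -0.2   0.74  1.25]
[-0.38  0.16  3.62]
264.7259425897658 233.86829434397956
[0.451  0.1097 0.0925] [0.4563 0.1594 0.0925]
[0.4577 0.1094 0.0925] [0.463  0.1589 0.0925]
front [0.444  0.1367 0.0925]
```

```bash
python3 -m pendant '[[-0.4,0.1,1,-0.007,-0.01,0,0.8],[-0.4,0.1,2.5,-0.007,-0.01,0,0.8],[-0.4,0.1,3.6,-0.007,-0.01,0,0.8],[-0.4,0.1,3.6,-0.007,-0.01,0,0.8],[-0.4,0.1,3.6,-0.007,-0.01,0,0.3],[-0.4,0.1,3.6,-0.007,-0.01,0,0.3],[-0.4,0.1,3.6,-0.007,-0.01,0,0.3],[-0.4,0.1,3.6,-0.007,-0.01,0,0.3],[-0.4,0.1,3.6,-0.007,-0.01,0,0.3],[-0.4,0.1,3.6,-0.007,-0.01,0,0.3]]' 25;  python3 -m pendant '[[0,0,-0.5,0,0,0,0],[0,0,-1.5,0,0,0,0],[0,0,-1.5,0,0,0,0]]' 25
python3 - <<'E'
from h import *
st()
E
```

```text
time: 36.35
ee_pos: [0.4631, 0.1348, 0.0928]
tcp_rot: [0.173, 3.133, 0.004]
contact_force: [-1.2, -0.1, 5.3]
finger_gap: 0.0493
time: 36.65
ee_pos: [0.4635, 0.1349, 0.1089]
tcp_rot: [0.173, 3.132, 0.005]
contact_force: [0.2, -0.3, -1.9]
finger_gap: 0.0494
t 36.65 p [0.4635 0.1349 0.1089] x [-0.994  0.11  -0.005] y [0.11  0.994 0.004] z [ 0.005  0.003 -1.   ] F [ 0.2 -0.3 -1.9] gap 0.0494 q [-0.76  0.35  0.42  2.14 -0.23  0.68  1.28]
```

```bash
python3 -m pendant '[[0,0,-4,0,0,0,0],[0,0,-8,0,0,0,0],[-3,-20.2,-8,0.004,0.005,-0.22,0],[-3,-20.2,-8,0.004,0.005,-0.22,0],[-3,-20.2,-8,0.004,0.005,-0.22,0],[-3,-20.2,-8,0.004,0.005,-0.22,0],[-3,-20.2,-8,0.004,0.005,-0.22,0],[-3,-20.2,-8,0.004,0.005,-0.22,0],[-3,-20.2,-5,0.004,0.005,-0.22,0],[-3,-20.2,-2,0.004,0.005,-0.22,0],[-3,-20.2,-2,0.004,0.005,-0.22,0]]' 25 | head -1
python3 - <<'E'
from h import *
st();print(to_tool([.4714,-.0695,.0715]))
E
```

```text
time: 37.75
t 37.75 p [ 0.4689 -0.0669  0.1256] x [-0.994 -0.113  0.006] y [-0.113  0.994 -0.   ] z [-0.006 -0.001 -1.   ] F [ 0.3 -0.4  0.2] gap 0.0491 q [-0.42  0.33  0.52  2.15 -0.24  0.73  1.94]
[-0.25 -0.29  5.41]
```

```bash
python3 -m pendant '[[-0.2,-0.3,2,0,-0.006,0,0],[-0.2,-0.3,4,0,-0.006,0,0],[-0.2,-0.3,5.4,0,-0.006,0,0],[-0.2,-0.3,5.4,0,-0.006,0,0]]' 25
python3 - <<'E'
from h import *
st();print(to_tool([.4714,-.0695,.068]))
E
```

```text
time: 38.15
ee_pos: [0.4714, -0.0682, 0.0716]
tcp_rot: [0.18, -3.136, -0.001]
contact_force: [0.1, -0.3, -1.6]
finger_gap: 0.0496
t 38.15 p [ 0.4714 -0.0682  0.0716] x [-0.993 -0.115  0.   ] y [-0.115  0.993  0.   ] z [-0.  0. -1.] F [ 0.1 -0.3 -1.6] gap 0.0496 q [-0.36  0.43  0.46  2.18 -0.33  0.6   2.02]
[ 0.01 -0.13  0.36]
```

```bash
python3 -m pendant '[[0,-0.1,0.15,0,0,0.006,0],[0,-0.1,0.3,0,0,0.006,0],[0,-0.1,0.3,0,0,0.006,0],[0,-0.1,0.3,0,0,0.006,0.5],[0,-0.1,0.3,0,0,0.006,0.65],[0,-0.1,0.3,0,0,0.006,0.7],[0,-0.1,0.3,0,0,0.006,0.7],[0,-0.1,0.3,0,0,0.006,0.7]]' 25; python3 -m pendant '[[0.1,0,-4,0,0,0,0.8],[0.1,0,-9,0,0,0,0.8],[0.1,0,-13,0,0,0,0.8],[0.1,0,-13,0,0,0,0.8]]' | head -2
python3 - <<'E'
from h import *
st()
a=snap("wrist")["frame"];b=snap("scene")["frame"]
A=cv2.resize(a[120:384,60:450],None,fx=2,fy=2);B=cv2.resize(b[110:270,120:300],(780,693))[100:640]
cv2.imwrite("pics/c1.png",cv2.resize(np.vstack([A[:300],B[:,:]])[:,:,::-1],None,fx=.7,fy=.7,interpolation=cv2.INTER_AREA))
for c in("scene","wrist"):
    print(c,[(np.round(d["xyz"],3).tolist(),round(d["conf"],2)) for d in optics.spot_in(c,"plate1")[:4]])
E
```

```text
time: 38.95
ee_pos: [0.4717, -0.0691, 0.0688]
tcp_rot: [-0.171, 3.137, 0.0]
contact_force: [0.1, -0.1, 0.2]
finger_gap: 0.0616
time: 39.35
ee_pos: [0.4739, -0.0699, 0.2035]
t 39.35 p [ 0.4739 -0.0699  0.2035] x [-0.994 -0.108 -0.009] y [-0.108  0.994  0.001] z [ 0.009  0.002 -1.   ] F [-0.1  0.2 -0.5] gap 0.0705 q [-0.5   0.2   0.59  2.08 -0.14  0.89  1.85]
scene [([0.54, -0.06, 0.066], 0.65), ([0.576, -0.22, 0.078], 0.65)]
wrist [([0.514, -0.062, 0.069], 0.67), ([0.509, -0.114, 0.057], 0.56), ([0.449, -0.071, 0.061], 0.51)]
```

View pics/c1.png

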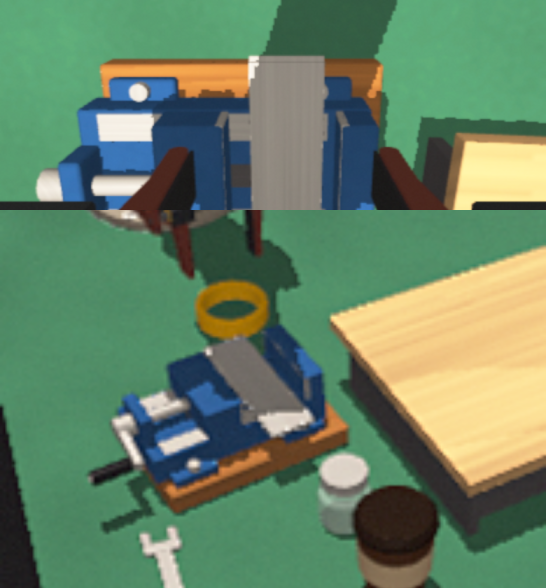

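```bash
python3 -m pendant '[[-10.7,-19.7,0,0,0,0.15,0.8],[-10.7,-19.7,0,0,0,0.3,0.6],[-10.7,-19.7,0,0,0,0.45,0.5],[-10.7,-19.7,0,0,0,0.6,0.5],[-10.7,-19.7,0,0,0,0.75,0.5],[-10.7,-19.7,0,0,0,0.9,0.5],[-10.7,-19.7,0,0,0,1.05,0.5],[-10.7,-19.7,0,0,0,1.2,0.5],[-10.7,-19.7,0,0,0,1.35,0.5],[-10.7,-19.7,0,0,0,1.5,0.5],[-10.7,-19.7,0,0,0,1.57,0.5],[-10.7,-19.7,0,0,0,1.57,0.5]]' 15 | head -1
python3 - <<'E'
from h import *
st();print(to_tool([.602,-.254,.16]))
s=snap("wrist");w=s["frame"];t=snap("top")["frame"];sc=snap("scene")["frame"]
A=cv2.resize(w,(512,384));B=cv2.resize(sc[160:250,140:260],(512,384),interpolation=cv2.INTER_CUBIC)
cv2.imwrite("pics/c2.png",np.vstack([A,B])[:,:,::-1][::1][:768]) if False else cv2.imwrite("pics/c2.png",cv2.resize(np.vstack([A,B])[:,:,::-1],None,fx=.78,fy=.78,interpolation=cv2.INTER_AREA))
for c in("scene","wrist","top"):
  for q in("crank_grip","brush"):
    print(c,q,[(np.round(d["xyz"],3).tolist(),round(d["conf"],2)) for d in optics.spot_in(c,q)[:3]])
for h in(-10,0,10):print(np.round(np.array(proj(s,[.602,-.246,.075+h/1000]))*.78))
E
```

```text
time: 40.75
t 40.75 p [ 0.5968 -0.253   0.1952] x [-0.109  0.994  0.001] y [ 0.994  0.109 -0.006] z [-0.006  0.    -1.   ] F [0.2 0.2 0. ] gap 0.0439 q [-0.32  0.65  0.95  1.7  -0.58  1.1   0.91]
[-0.16  0.53  3.52]
scene crank_grip [([0.606, -0.249, 0.068], 0.59), ([0.541, -0.062, 0.066], 0.58), ([0.536, -0.41, 0.002], 0.41)]
scene brush [([0.566, -0.394, 0.018], 0.97)]
wrist crank_grip [([0.601, -0.243, 0.071], 0.7), ([0.729, -0.223, 0.006], 0.58)]
wrist brush [([0.589, -0.377, 0.023], 0.7), ([0.602, -0.241, 0.067], 0.65)]
top crank_grip [([0.452, -0.383, 0.016], 0.42)]
top brush [([0.45, -0.38, 0.018], 0.74), ([0.548, -0.113, 0.063], 0.43)]
[211. 142.]
[211. 144.]
[211. 146.]
```

View pics/c2.png

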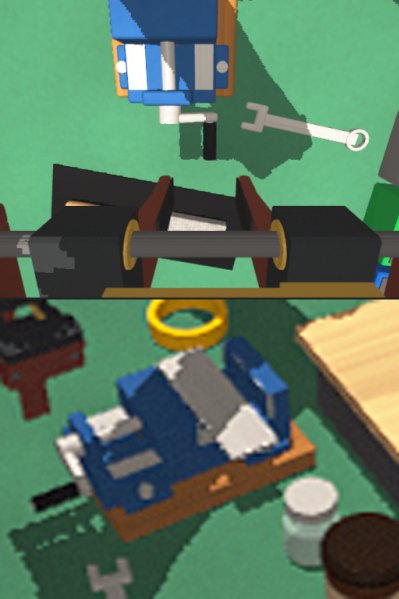

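```bash
python3 - <<'E'
from h import *
sc=snap("scene");w=snap("wrist")
xa=np.array([.9942,.108,0]);ya=np.array([-.108,.9942,0])
def rd(s,u,v):
    E=np.array(s["extrinsics"]);Rm=E[:3,:3];return -Rm.T@E[:3,3],Rm.T@np.array([(u-s["cx"])/s["fx"],(v-s["cy"])/s["fy"],1])
hsv=cv2.cvtColor(sc["frame"],cv2.COLOR_RGB2HSV);m=(hsv[:,:,2]<50).astype(np.uint8);k=np.zeros_like(m);k[205:230,145:170]=m[205:230,145:170]
v,u=np.nonzero(k);print("scene dark",u.mean(),v.mean(),len(u))
for n,s,uu,vv in(("sc",sc,u.mean(),v.mean()),("w",w,268,180.8)):
    c,d=rd(s,uu,vv);t=(-.3095-c@ya)/(d@ya);p=c+t*d;print(n,np.round(p,4),"a off",round((p@xa-.5265)*1000,1),"h",round(p[2]*1000-75,1))
# closest point of rays
c1,d1=rd(sc,u.mean(),v.mean());c2,d2=rd(w,268,180.8)
A=np.stack([d1,-d2],1);t=np.linalg.lstsq(A,c2-c1,rcond=None)[0];print(np.round(c1+t[0]*d1,4),np.round(c2+t[1]*d2,4))
E
```

```text
scene dark 156.47457627118644 218.6271186440678 59
sc [ 0.6168 -0.2443  0.0788] a off 60.3 h 3.8
w [ 0.6016 -0.2459  0.0644] a off 45.1 h -10.6
[ 0.6028 -0.2422  0.0654] [ 0.6016 -0.2456  0.0661]
```

```bash
python3 -m pendant '[[0,0.55,4,-0.006,0,0,0.5],[0,0.55,8,-0.006,0,0,0.5],[0,0.55,11,-0.006,0,0,0.5],[0,0.55,12.6,-0.006,0,0,0.5],[0,0.55,12.6,-0.006,0,0,0.5],[0,0.55,12.6,-0.006,0,0,0.1],[0,0.55,12.6,-0.006,0,0,0],[0,0.55,12.6,-0.006,0,0,0],[0,0.55,12.6,-0.006,0,0,0],[0,0.55,12.6,-0.006,0,0,0],[0,0.55,12.6,-0.006,0,0,0]]' 15
cat >> h.py <<'E'
XA=np.array([.9942,.108,0]);YA=np.array([-.108,.9942,0])
def crank(C=(.5265,.078),n=12,step=30,R_=45.,q0=None):
    """C: (a, z) of circle centre for TCP; print tool-frame cm offsets for next points on the circle"""
    s=sensors.get_state();p=np.array(s["ee_pos"]);Rm=R.from_rotvec(s["tcp_rot"])
    a=(p@XA-C[0])*1000;h=(p[2]-C[1])*1000;q=np.degrees(np.arctan2(a,h)) if q0 is None else q0
    F=np.array(s["contact_force"]);qr=np.radians(q)
    print("t",round(s["time"],2),"a,h",np.round([a,h],1),"r",round(np.hypot(a,h),1),"q",round(q,1),"b",round(p@YA*1000,1),"F rad/tan/out",np.round([F@XA*np.sin(qr)+F[2]*np.cos(qr),F@XA*np.cos(qr)-F[2]*np.sin(qr),F@YA],1),"gap",round(s["finger_gap"],4),"q7",np.round(s["joint_pos"],2))
    for i in range(1,n+1):
        g=np.radians(q+step*i)
        t=C[0]*XA+(-.3175)*YA+R_/1000*np.sin(g)*XA; t[2]=C[1]+R_/1000*np.cos(g)
        print(round(q+step*i),np.round(Rm.inv().apply(t-p)*100,1))
E
python3 - <<'E'
from h import *
st();crank(n=3)
E
```

```text
time: 42.4
ee_pos: [0.6019, -0.2532, 0.072]
tcp_rot: [2.096, 2.338, 0.004]
contact_force: [-4.7, -0.0, 3.9]
finger_gap: 0.0154
t 42.4 p [ 0.6019 -0.2532  0.072 ] x [-0.109  0.994  0.001] y [0.994 0.109 0.003] z [ 0.003  0.001 -1.   ] F [-4.7 -0.   3.9] gap 0.0154 q [-0.24  0.78  0.82  1.77 -0.72  0.91  1.01]
t 42.4 a,h [44.6 -6. ] r 45.0 q 97.7 b -316.7 F rad/tan/out [-5.2 -3.3  0.5] gap 0.0154 q7 [-0.24  0.78  0.82  1.77 -0.72  0.91  1.01]
128 [-0.1 -0.9  2.1]
158 [-0.1 -2.8  3.6]
188 [-0.1 -5.1  3.8]
```

```bash
python3 -m pendant '[[0,-0.4,1.3,0,0,0,0],[0,-0.9,2.1,0,0,0,0],[-0.1,-1.7,3.0,0,0,0,0],[-0.1,-2.8,3.6,0,0,0,0],[-0.1,-2.8,3.6,0,0,0,0]]' 15 | head -1
python3 - <<'E'
from h import *
crank(C=(.5265,.079),n=12)
E
```

```text
time: 42.9
t 42.9 a,h [ 15.2 -42.7] r 45.4 q 160.4 b -316.9 F rad/tan/out [-11.2   2.9   3.9] gap 0.0151 q7 [-0.21  0.79  0.78  1.85 -0.76  0.82  1.07]
190 [-0.1 -2.3  0.1]
220 [-0.1 -4.4 -0.9]
250 [-0.1 -5.7 -2.8]
280 [-0.  -5.9 -5.1]
310 [-0.  -4.9 -7.2]
340 [-0.  -3.  -8.5]
370 [-0.  -0.7 -8.7]
400 [-0.   1.4 -7.7]
430 [-0.   2.7 -5.8]
460 [-0.1  2.9 -3.5]
490 [-0.1  1.9 -1.4]
520 [-0.1 -0.  -0. ]
```

```bash
python3 -m pendant '[[-0.1,-2.4,-0.1,0,0,0,0],[-0.1,-4.5,-1.1,0,0,0,0],[-0.1,-5.8,-3,0,0,0,0],[0,-6,-5.3,0,0,0,0],[0,-5,-7.4,0,0,0,0],[0,-3.1,-8.7,0,0,0,0],[0,-0.8,-8.9,0,0,0,0],[0,1.3,-7.9,0,0,0,0],[0,2.6,-6,0,0,0,0],[0,2.8,-3.7,0,0,0,0],[-0.1,1.8,-1.6,0,0,0,0],[-0.1,-0.1,-0.2,0,0,0,0]]' 15
python3 - <<'E'
from h import *
crank(C=(.5257,.081),n=12)
E
```

```text
time: 44.1
ee_pos: [0.5731, -0.2564, 0.0375]
tcp_rot: [-2.095, -2.34, -0.009]
contact_force: [-3.0, 2.4, 19.3]
finger_gap: 0.0151
t 44.1 a,h [ 16.4 -43.5] r 46.5 q 159.4 b -316.8 F rad/tan/out [-19.   -4.2   2.7] gap 0.0151 q7 [-0.21  0.79  0.78  1.85 -0.76  0.83  1.07]
189 [-0.1 -2.4  0.1]
219 [-0.1 -4.5 -0.9]
249 [-0.  -5.8 -2.8]
279 [-0.  -6.1 -5.1]
309 [-0.  -5.1 -7.2]
339 [-0.  -3.2 -8.6]
369 [-0.  -0.9 -8.8]
399 [-0.   1.2 -7.8]
429 [-0.   2.6 -5.9]
459 [-0.1  2.8 -3.6]
489 [-0.1  1.9 -1.5]
519 [-0.1 -0.  -0.1]
```

```bash
python3 -m pendant '[[0,0,-0.1,0,0,0,0],[0,0,-0.1,0,0,0,0]]' 15
python3 - <<'E'
from h import *
crank(C=(.5257,.082),n=1)
w=snap("scene")
print([(np.round(d["xyz"],3).tolist(),round(d["conf"],2)) for q in("vise_jaw","crank_grip") for d in optics.spot_in("scene",q)[:2]])
E
```

```text
time: 44.3
ee_pos: [0.5728, -0.2567, 0.0379]
tcp_rot: [-2.095, -2.339, -0.007]
contact_force: [-0.8, -2.4, -5.7]
finger_gap: 0.0152
t 44.3 a,h [ 16.  -44.1] r 46.9 q 160.0 b -317.1 F rad/tan/out [ 5.   3.  -2.2] gap 0.0152 q7 [-0.21  0.79  0.78  1.85 -0.75  0.83  1.07]
190 [-0.  -2.4  0. ]
[([0.561, -0.12, 0.095], 0.95), ([0.635, 0.489, 0.098], 0.71)]
```

```bash
python3 -m pendant '[[0,-2.4,0.2,0,0,0,0],[0,-4.5,-0.8,0,0,0,0],[0,-5.8,-2.7,0,0,0,0],[0,-6.1,-5,0,0,0,0],[0,-5.1,-7.1,0,0,0,0],[0,-3.2,-8.5,0,0,0,0],[0,-0.9,-8.7,0,0,0,0],[0,1.2,-7.7,0,0,0,0],[0,2.6,-5.8,0,0,0,0],[0,2.8,-3.5,0,0,0,0],[0,1.9,-1.4,0,0,0,0],[0,0,0,0,0,0,0]]' 15
python3 - <<'E'
from h import *
crank(C=(.5257,.080),n=12)
E
```

```text
time: 45.65
ee_pos: [0.5752, -0.2561, 0.0384]
tcp_rot: [2.092, 2.343, 0.01]
contact_force: [-5.5, 1.8, 18.9]
finger_gap: 0.0157
t 45.65 a,h [ 18.5 -41.6] r 45.5 q 156.0 b -316.7 F rad/tan/out [-19.4  -2.8   2.3] gap 0.0157 q7 [-0.21  0.79  0.78  1.84 -0.76  0.83  1.07]
186 [-0.1 -2.3  0.3]
216 [-0.1 -4.5 -0.5]
246 [-0.  -5.9 -2.4]
276 [-0.  -6.3 -4.7]
306 [-0.  -5.4 -6.8]
336 [-0.  -3.6 -8.3]
366 [-0.  -1.3 -8.6]
396 [-0.1  0.8 -7.8]
426 [-0.1  2.3 -6. ]
456 [-0.1  2.6 -3.7]
486 [-0.1  1.8 -1.5]
516 [-0.1 -0.  -0.1]
```

```bash
python3 -m pendant '[[-0.1,-2.3,0.1,0,0,0,0],[-0.1,-4.5,-0.7,0,0,0,0],[0,-5.9,-2.5,0,0,0,0],[0,-6.3,-4.8,0,0,0,0],[0,-5.4,-6.8,0,0,0,0],[0,-3.6,-8.3,0,0,0,0],[0,-3.6,-8.3,0,0,0,0]]' 15|head -1
python3 - <<'E'
from h import *
crank(C=(.5257,.080),n=6)
E
```

```text
time: 46.35
t 46.35 a,h [-13.5  43.6] r 45.7 q -17.2 b -317.0 F rad/tan/out [10.   3.   2.3] gap 0.0154 q7 [-0.28  0.65  0.9   1.88 -0.65  0.92  1.04]
13 [-0.1  2.4 -0. ]
43 [-0.1  4.4  1.1]
73 [-0.1  5.6  3.1]
103 [-0.1  5.7  5.4]
133 [-0.1  4.6  7.5]
163 [-0.1  2.6  8.7]
```

```bash
python3 -m pendant '[[-0.1,2.4,0,0,0,0,0],[-0.1,4.4,1.1,0,0,0,0],[-0.1,5.6,3.1,0,0,0,0],[-0.1,5.7,5.4,0,0,0,0],[-0.1,4.6,7.4,0,0,0,0],[-0.1,2.6,8.6,0,0,0,0],[-0.1,2.6,8.6,0,0,0,0]]' 15|head -1
python3 - <<'E'
from h import *
crank(C=(.5257,.080),n=6,step=20)
snap("wrist")
E
```

```text
time: 47.05
t 47.05 a,h [ 10.5 -43.6] r 44.9 q 166.4 b -317.5 F rad/tan/out [13.8  3.7 -3.3] gap 0.0154 q7 [-0.21  0.79  0.78  1.86 -0.76  0.81  1.09]
186 [ 0.  -1.6  0.1]
206 [ 0.  -3.  -0.4]
226 [ 0.  -4.3 -1.3]
246 [ 0.  -5.2 -2.6]
266 [ 0.  -5.5 -4.1]
286 [ 0.  -5.3 -5.7]
```

Turned ~3.2 turns; contact should come soon, so continue in shorter arcs.

```bash
python3 -m pendant '[[0,-1.6,0,0,0,0,0],[0,-3,-0.5,0,0,0,0],[0,-4.3,-1.4,0,0,0,0],[0,-5.2,-2.7,0,0,0,0],[0,-5.2,-2.7,0,0,0,0]]' 15|head -1
python3 - <<'E'
from h import *
crank(C=(.5257,.080),n=6,step=20)
E
```

```text
time: 47.6
t 47.6 a,h [-40.7 -14.2] r 43.1 q -109.3 b -317.5 F rad/tan/out [-0.8  2.   2.5] gap 0.0154 q7 [-0.22  0.69  0.82  1.96 -0.72  0.8   1.13]
-89 [ 0.  -0.4 -1.5]
-69 [ 0.  -0.1 -3. ]
-49 [ 0.   0.7 -4.4]
-29 [ 0.   1.9 -5.3]
-9 [ 0.   3.4 -5.8]
11 [-0.   5.  -5.8]
```

```bash
python3 -m pendant '[[0,-0.3,-1.5,0,0,0,0],[0,0,-3,0,0,0,0],[0,0.7,-4.3,0,0,0,0],[0,1.9,-5.3,0,0,0,0],[0,1.9,-5.3,0,0,0,0]]' 15|head -1
python3 - <<'E'
from h import *
crank(C=(.5257,.080),n=6,step=20)
E
```

```text
time: 48.1
t 48.1 a,h [-19.6  40.9] r 45.3 q -25.6 b -317.6 F rad/tan/out [0.8 2.7 2.5] gap 0.0157 q7 [-0.28  0.65  0.89  1.89 -0.65  0.91  1.05]
-6 [-0.   1.5 -0.4]
14 [-0.   3.1 -0.2]
34 [-0.   4.5  0.4]
54 [-0.1  5.6  1.5]
74 [-0.1  6.3  3. ]
94 [-0.1  6.4  4.5]
```

```bash
python3 -m pendant '[[0,1.5,-0.4,0,0,0,0],[0,3.1,-0.2,0,0,0,0],[0,4.5,0.4,0,0,0,0],[0,5.6,1.5,0,0,0,0],[0,5.6,1.5,0,0,0,0]]' 15|head -1
python3 - <<'E'
from h import *
crank(C=(.5257,.080),n=6,step=20)
s=snap("scene","s5",(150,140,260,225),5)
E
```

```text
time: 48.6
t 48.6 a,h [38.8 26.4] r 46.9 q 55.8 b -317.4 F rad/tan/out [ 5.6  2.8 -0.1] gap 0.0157 q7 [-0.26  0.73  0.86  1.78 -0.69  0.94  1.01]
76 [-0.   0.5  1.5]
96 [-0.   0.6  3.1]
116 [-0.   0.1  4.6]
136 [-0.  -0.8  5.9]
156 [-0.  -2.1  6.7]
176 [ 0.  -3.7  7.1]
```

View pics/s5.png

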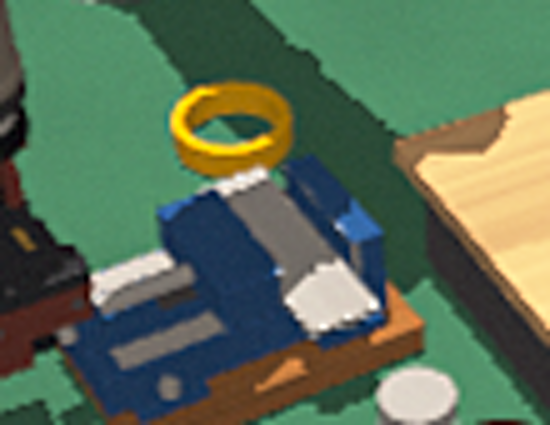

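```bash
python3 -m pendant '[[0,0.5,1.5,0,0,0,0],[0,0.5,3.1,0,0,0,0],[0,0.5,3.1,0,0,0,0]]' 15|head -1
python3 - <<'E'
from h import *
crank(C=(.5257,.080),n=3,step=20)
E
```

```text
time: 48.95
t 48.95 a,h [46.  -4.5] r 46.3 q 95.6 b -317.5 F rad/tan/out [ 7.2 -1.6  0.7] gap 0.0156 q7 [-0.24  0.77  0.82  1.78 -0.72  0.9   1.03]
116 [ 0.  -0.6  1.5]
136 [ 0.  -1.5  2.7]
156 [ 0.  -2.8  3.6]
```

```bash
python3 -m pendant '[[0,-0.5,1.5,0,0,0,0],[0,-1.5,2.6,0,0,0,0],[0,-1.5,2.6,0,0,0,0]]' 15|head -1
python3 - <<'E'
from h import *
crank(C=(.5257,.080),n=3,step=20)
E
```

```text
time: 49.25
t 49.25 a,h [ 33.7 -30.3] r 45.3 q 132.0 b -317.8 F rad/tan/out [ 6.1 -6.5  2.2] gap 0.0156 q7 [-0.22  0.79  0.79  1.82 -0.76  0.84  1.07]
152 [ 0.  -1.3  0.9]
172 [ 0.1 -2.8  1.4]
192 [ 0.1 -4.3  1.3]
```

```bash
python3 -m pendant '[[0,-1.3,0.9,0,0,0,0],[0,-1.3,0.9,0,0,0,0]]' 15|head -1
python3 - <<'E'
from h import *
crank(C=(.5257,.080),n=3,step=20)
E
```

```text
time: 49.45
t 49.45 a,h [ 24.3 -38.4] r 45.4 q 147.6 b -317.8 F rad/tan/out [ 4.3 -8.5  1.1] gap 0.0158 q7 [-0.21  0.78  0.78  1.85 -0.77  0.81  1.09]
168 [ 0.  -1.5  0.5]
188 [ 0.1 -3.   0.5]
208 [ 0.1 -4.5  0. ]
```

```bash
python3 -m pendant '[[0,-1.5,0.5,0,0,0,0],[0,-1.5,0.5,0,0,0,0],[0,-1.5,0.5,0,0,0,0]]' 15|head -1
python3 - <<'E'
from h import *
crank(C=(.5257,.080),n=3,step=20)
E
```

```text
time: 49.75
t 49.75 a,h [ 14.9 -42.4] r 44.9 q 160.7 b -317.9 F rad/tan/out [  7.5 -11.8   0. ] gap 0.0155 q7 [-0.2   0.77  0.77  1.88 -0.78  0.78  1.12]
181 [ 0.1 -1.5  0.2]
201 [ 0.1 -3.1 -0.1]
221 [ 0.1 -4.4 -1. ]
```

```bash
python3 -m pendant '[[0,-1.8,0.2,0,0,0,0],[0,-1.8,0.2,0,0,0,0],[0,-1.8,0.2,0,0,0,0],[0,-1.8,0.2,0,0,0,0]]' 15|head -1
python3 - <<'E'
from h import *
crank(C=(.5257,.080),n=1,step=20);st()
E
```

```text
time: 50.15
t 50.15 a,h [  2.7 -43.7] r 43.7 q 176.5 b -317.9 F rad/tan/out [  3.7 -13.9   0.7] gap 0.016 q7 [-0.2   0.76  0.76  1.91 -0.79  0.76  1.14]
196 [ 0.1 -1.5 -0.1]
t 50.15 p [ 0.5596 -0.2589  0.0363] x [-0.124  0.992 -0.006] y [0.991 0.124 0.046] z [ 0.047 -0.    -0.999] F [13.9  2.2 -2.9] gap 0.016 q [-0.2   0.76  0.76  1.91 -0.79  0.76  1.14]
```

```bash
python3 -m pendant '[[0,0.3,0,0,0,0,0],[0,0.3,0,0,0,0,0.5],[0,0.3,0,0,0,0,0.5],[0,0.3,0,0,0,0,0.5],[0,0.3,0,0,0,0,0.5],[0,0.3,0,0,0,0,0.5],[0,0.3,-3,0,0,0,0.5],[0,0.3,-8,0,0,0,0.5],[0,0.3,-13,0,0,0,0.5],[0,-4,-17,0,0,0,0.5]]' 15
python3 -m pendant '[[4,-12,-5,0,0,0,0.5],[4,-17,-5,0,0,0,0.5],[4,-17,-5,0,0,0,0.5],[4,-17,-5,0,0,0,0.5]]'|head -2
python3 - <<'E'
from h import *
st();t=snap("top");sc=snap("scene")
A=cv2.resize(t["frame"][160:290,270:440],(680,520),interpolation=cv2.INTER_CUBIC)
cv2.imwrite("pics/f1.png",A[:,:,::-1])
def ax(pts,z): return [np.round(ray(t,*p,z),4) for p in pts]
for c in("scene","top"):
  for q in("plate1","brush","mat"):
    print(c,q,[(np.round(d["xyz"],3).tolist(),round(d["conf"],2)) for d in optics.spot_in(c,q)[:2]])
plates(t,.0675,(270,170,345,262))
E
```

```text
time: 51.15
ee_pos: [0.5218, -0.2634, 0.2019]
tcp_rot: [2.048, 2.329, 0.047]
contact_force: [1.0, 0.3, 2.3]
finger_gap: 0.0439
time: 51.55
ee_pos: [0.3545, -0.2435, 0.2404]
t 51.55 p [ 0.3545 -0.2435  0.2404] x [-0.121  0.993  0.002] y [0.992 0.121 0.034] z [ 0.033  0.007 -0.999] F [0.3 1.2 1.1] gap 0.0438 q [-0.79 -0.01  1.31  2.17 -0.02  0.95  0.65]
scene plate1 [([0.551, -0.051, 0.065], 0.68)]
scene brush [([0.565, -0.392, 0.02], 0.84)]
scene mat [([0.535, -0.41, 0.002], 0.77)]
top plate1 [([0.534, -0.049, 0.07], 0.97), ([0.561, -0.39, 0.02], 0.5)]
top brush [([0.558, -0.39, 0.018], 0.71), ([0.608, -0.24, 0.084], 0.16)]
top mat [([0.534, -0.411, 0.004], 0.61)]
plate [535.5 -52. ] [175.5  51.2] yaw 6.0
```

```bash
python3 - <<'E'
from h import *
t=snap("top");hsv=cv2.cvtColor(t["frame"],cv2.COLOR_RGB2HSV)
x0,y0,x1,y1=375,165,435,285
g=(hsv[:,:,0]>50)&(hsv[:,:,0]<90)&(hsv[:,:,1]>60)   # green bench
dark=hsv[:,:,2]<45
m=(~g&~dark).astype(np.uint8);k=np.zeros_like(m);k[y0:y1,x0:x1]=m[y0:y1,x0:x1]
c0=np.array([.5233,-.394]);th=np.radians(-4.7);X=np.array([np.cos(th),np.sin(th)]);Y=np.array([-X[1],X[0]])
for c in cv2.findContours(k,cv2.RETR_EXTERNAL,cv2.CHAIN_APPROX_NONE)[0]:
    if len(c)<12: continue
    P=np.array([ray(t,u,v,.018)[:2]-c0 for u,v in c[:,0]]);a=P@X*1000;b=P@Y*1000
    print(len(c),"x",a.min().round(),a.max().round(),"y",b.min().round(),b.max().round(),"y at ends",b[a<a.min()+8].mean().round(),b[a>a.max()-8].mean().round())
snap("scene");print([(q,np.round(d["xyz"],3).tolist(),round(d["conf"],2)) for q in("vise_jaw","coffee_cup","screw_jar","spanner","spray_can","carton","bit_case") for d in optics.spot_in("scene",q)[:1]])
E
```

```text
20 x -192.0 -164.0 y 64.0 74.0 y at ends 66.0 70.0
46 x -190.0 -144.0 y -14.0 32.0 y at ends 15.0 0.0
75 x -185.0 -110.0 y -109.0 -54.0 y at ends -83.0 -77.0
14 x -129.0 -117.0 y 71.0 84.0 y at ends 78.0 81.0
16 x -100.0 -80.0 y 71.0 84.0 y at ends 79.0 78.0
180 x -118.0 122.0 y -19.0 38.0 y at ends 1.0 5.0
12 x 195.0 216.0 y -117.0 -113.0 y at ends -116.0 -115.0
[('vise_jaw', [0.56, -0.106, 0.093], 0.92), ('coffee_cup', [0.718, -0.038, 0.064], 0.74), ('screw_jar', [0.722, -0.04, 0.062], 0.79), ('spanner', [0.565, -0.391, 0.024], 0.71), ('spray_can', [0.635, 0.49, 0.096], 0.66), ('carton', [0.486, 0.524, 0.062], 0.8), ('bit_case', [0.778, 0.245, 0.113], 0.86)]
```

```bash
python3 -c "
from plant import job
print(job.hand_in())"
```

```text
the job is handed in; nothing more can be done
None
```

The job is handed in at about 52 s of the allowed 210 s. The brush is on the mat, all three plates are stacked in the vise, and the jaw is wound tight. The hand-in reported no verdict.

**What I did:**
- **Brush:** I lifted it out of the vise by its handle and laid it on the tool mat.
- **Plates:** I slid each plate about 40 mm out over the shelf's front edge. One needed a second press to move it sideways and clear its neighbour. I then gripped each by its long edges near the front end and stacked all three on the bed.
- **Crank:** I turned it about 4.2 turns. The force along the handle's circle rose steadily to about 14 N, against roughly 3 N when running free. By the given figures that is close to 500 N at the jaw.

**Last checks, from camera measurements:**
- **Stack:** It is square to the jaws within about 0.2° and centred along them within about 1 mm. Its position matches the plates lying against the fixed jaw.
- **Brush:** In the mat's frame it runs from x = -118 to +122 mm, with its ends at about y = +1 and +5 mm, so it is wholly on the mat.
- **Robot:** It is clear of everything.

**Not confirmed:**
- I measured only the top plate. The squareness of the lower plates and the jaw force on each plate are inferred from the crank force.
- I could not view the final picture because the viewing limit was reached, so the last checks are numbers only.
- In the last scene reading the jar, spray can, carton and bit case were within a few millimetres of their first readings. The cup and spanner were misread (as the jar and the brush), so their positions were not confirmed.

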